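# Draw a copper bar from the slotted stock bin and load it in the drilling nest

## Task

Take the flat copper bar (not the round rod or the slim square bar) out of the stock bin by lifting its nose over the stop rail and drawing it out through its slot. Load it in the drilling nest: slip one end in under the fixed keeper, lower the other end until the bar lies flat on its rests between the two end stops, and let go. Leave the other two bars in their bays, and do not disturb the file or the jar.

Things in the scene. Friction and masses are not known exactly. Their poses are not given: they have to be found in the camera images.
- bar_mid (a point): Centre of the flat copper bar to be loaded: rectangular, 190 long, 14 wide, 8 thick, 0.15 to 0.23 kg, both ends alike. x runs along its length (at the start -x points down the slope to the nose that sticks out of the bin), y across the width, z up out of its 14 mm wide top face.
- rod_mid (a point): Centre of the round copper rod, 9 diameter, 190 long, in another bay of the bin; x along it. Stays in the bin.
- square_mid (a point): Centre of the slim square copper bar, 8 x 8, 190 long, in another bay of the bin; x along it. Stays in the bin.
- bin: Fixed plywood stock bin, 216 wide, 92 high; origin on the table under the middle bay, z up, front towards -x. Bays at y = -50, 0, +50, one bar in each, in any order. Each is a channel 22 wide whose floor slopes 12 degrees down to the front: height 70 at x = +46 (tail of the bar, 4 before the back wall), 47.5 at x = -60. A level clear lid, underside at 84, covers the bays.
- slot_mid (a point): Middle bay's slot in the bin's aluminium front wall (wall x = -60 to -54 of the bin): point on the outer face, half-way up; axes as the bin's. A slot per bay, 20 wide, from the floor at 47.5 up to 84, closed above by a header to 92. The bars' noses stick out about 80 beyond it, free below down to a base board 6 thick.
- stop_rail (a point): Middle of the top edge of the stop rail, 48.5 above the table, 5 thick, 86 in front of the wall, across all bays, held by side cheeks at y = -100 and 100 of the bin; axes as the bin's. The resting noses end 4 short of it, its top 18 above their underside. A bar tilted level, tail still on the bay floor, has 6 to the lid and clears the rail by 21, and then draws straight out along -x.
- nest: Fixed drilling nest: steel base plate 250 x 90 x 10, origin on the table under its middle, z up, x along the bar's place. The bar lies with its underside at 30 on a rail 8 wide (x = -77 to 77) and an end block 36 x 48 high 30 at each end, between end stops that face each other at x = -96.3 and 96.3. Beside the rail the fingers may reach down to the plate.
- seat (a point): Where the flat bar's centre is when it lies fully seated in the nest: 34 above the table, midway between the end stops; axes as the nest's.
- keeper_edge (a point): Middle of the lower inner edge of the nest's fixed keeper plate, 42 above the table, at x = -86.3 of the nest, keeper 5 thick; axes as the nest's. The bar's end slides in under it by 10 towards -x, to the end stop; 12 of height there over the rest. Side walls at y = -8.2 and 8.2 from the stop to x = -84, then a flared mouth to x = -77.
- far_pocket (a point): Foot of the nest's other end stop, on the rest, 30 above the table at x = +96.3 of the nest; axes as the nest's. Open above. Side walls at y = -8.2 and 8.2, from x = 80 on; walls and stop are straight up to 34 and flare out above, to 41.
- file_mid (a point): Middle of a hand file with a turned wooden handle lying on the bench, 245 long along its x, handle (28 thick) at -x; point 14 above the bench. Not to be disturbed.
- jar_mid (a point): Centre, half-way up, of a steel jar 68 across and 95 high; three scribers stand in it, up to 170 high. Not to be disturbed.
Things that resemble listed ones, but are neither listed nor needed, are in the scene too. What is shaped like the part that bears bar_mid but turquoise is not meant.

How it is judged:
On the way:
1. the flat bar has been drawn right out through its slot (x of bar_mid in the frame of bin below -0.165 m and height (world z) of bar_mid above 0.05 m), for 0.1 s.
At the end, for the whole second after the job is handed in: The flat bar lies seated in the nest, released and at rest: its centre within 4 mm of the seat point horizontally and 2 mm in height, its length within 0.025 rad of the nest's, its top face within 0.05 rad of level. The other two bars have moved less than 15 mm, file and jar less than 20 mm (horizontal distance between bar_mid and seat below 0.004 m and z of bar_mid in the frame of seat between -0.002 and 0.002 m and angle between the x axis of bar_mid and the x axis of seat, either way round below 0.025 rad and angle between the z axis of bar_mid and the z axis of seat, either way round below 0.05 rad and linear speed of bar below 0.02 m/s); the robot touches nothing.
It fails at once if the round rod or the square bar is pulled about or out of its place (distance of any of rod_mid, square_mid from where it was at the start of the episode above 0.015 m).
It fails at once if the file or the jar is disturbed (distance of any of file_mid, jar_mid from where it was at the start of the episode above 0.02 m).
It also fails if it takes over 48 s, if anything falls off the work surface, if the arm or the gripper's body presses on something with over 40 N, if the wrist force passes 120 N, or if a joint passes its speed limit or range.

## Robot

A 6-joint arm with a two-finger parallel gripper is mounted at the origin on the work surface. World frame = base frame: x ahead of the robot, y to its left, z up, the work surface at z = 0. Lengths are in m, angles in rad, forces in N, time in s.
With the tool pointing down it reaches from about 0.25 to 0.725 m from the base axis. Payload 4 kg.
Tool frame: the origin (TCP) lies at the very end of the fingers, on their centre line; the grasp point (between the pads) lies 19 mm behind it; x points along the fingers, z is the direction in which the jaws open and shut, and the axes are right-handed (so a half turn about x gives the same grasp; the last joint's range is limited). The gripper opens to 85 mm and grips with 20 to 120 N. Pads are 22 mm wide; open, the fingers measure 114 mm over their backs; the gripper's body (76 mm by 85 mm) begins 54 mm behind the grasp point. The pads swing forward as they close: fully open they stand 13 mm farther back than shut.
Start: joints at [-1.295, 0.241, 0.005, 1.335, 0, 1.571], TCP at [0.136, -0.481, 0.198] pointing down, gripper open.
Joint ranges: [-2.72, 2.72], [-1.05, 1.87], [-1.09, 1.28], [-1.99, 2.15], [-1.42, 1.44], [-3.14, 3.14]. Speed limits (rad/s): [2.79, 2.79, 3.14, 3.14, 3.14, 3.14].

## Interface

Orientations are given as a unit quaternion [x, y, z, w].
In Python, from workcell import bot gives the robot as it stands.
- The arm moves only by the tool step_arm, never from a script. Its argument "series" is a list of rows, each an object of numbers: "x", "y", "z": the shift along the world's x, y, z in cm; "twist": the turn about the world's z in degrees; "jaw": the finger opening in cm, from 0 to 8.54. In form: [{"x": .., "y": .., "z": .., "twist": .., "jaw": ..}, ...]. A call has 1 to 10 rows; each row is the pose to reach, as a shift and turn from the pose measured when the call began; what a row does not reach only later rows make up. A row lasts 1/12 s, in which the tool goes at most 41.7 mm and 7.16 degrees, less where a joint would pass 70% of its speed; a pose out of reach is approached as far as the arm can. A call with a gripper value outside its range is refused whole. The fingers move at their own pace and stop on an object; the grip force is fixed at half the most. Time passes only in rows, so rows that repeat a pose let the fingers close. It gives the time, the measured TCP pose, the force and the opening at its end, in the units of the state.
- bot.get_obs(): the state, without advancing time (a new reading comes with each control period).
- bot.camera(name): name is "scene" or "side" or "wrist"; returns (picture, depth): 480x640x3 uint8, red, green, blue; 480x640 float32, m along the optical axis (not along the pixel's ray), 0 where there is no reading.
- bot.camera_info(name): a dict with "camera_matrix" (3x3 intrinsics, pixels), "D" ([k1, k2, p1, p2, k3] as OpenCV has them; the pictures are not rectified), "R" (3x3) and "t" (3): a world point X has camera coordinates R X + t; the wrist camera has in their place "mount" (4x4, takes a point from camera to tool coordinates, whose origin is the TCP and whose axes are the tool frame's). Camera axes: x right, y down, z forward; pixel columns grow to the right and rows downward; lengths in m; the calibration is good to about 2 mm. A picture is of the moment at which its call begins: read the wrist's pose just before it. camera_info takes no time and is no camera call.
- bot.job_done(): hands the job in, once; it reports no verdict.
The state is a dict: "clock": time; "joint_pos": joint angles; "joint_vel": joint speeds; "tau": joint torques, N m; "eef_pos": TCP position; "tool_rot": TCP orientation; "ft_force": force on the tool from outside, world axes, zero at the start; "ft_torque": the same for the moment, N m; "grip_width": finger opening in m.
Only numpy, scipy, OpenCV 4.12 (cv2) and the standard library are available. Lean on these libraries where they do the work, as an engineer would, in place of code of your own. Each camera call takes 0.05 s, during which the arm holds its last target.

## Working session

There is one attempt and no reset: what is moved stays moved. The work goes in short steps, Python scripts to look and compute and a tool call to move; the robot and the scene stay as the last step left them, time stands still between calls to the robot, and variables do not carry over. Pictures are saved under pics/ and viewed, and the job is handed in when it is done.

Besides the shell and the picture viewer there is one more tool, called after "Request:" as name([rows], argument=value, ...), one row to a line, values as JSON. step_arm: Moves the arm, as the interface text tells. Its arguments: {"type":"object","properties":{"series":{"type":"array","items":{"type":"object","properties":{"x":{"type":"number"},"y":{"type":"number"},"z":{"type":"number"},"twist":{"type":"number"},"jaw":{"type":"number"}}}}},"required":["series"]}

```bash
ls -la; mkdir -p pics; python3 - <<'E'
from workcell import bot
import cv2,numpy as np
print(bot.get_obs())
for n in ["scene","side","wrist"]:
    p,d=bot.camera(n)
    cv2.imwrite(f"pics/{n}0.png",p[:,:,::-1]); np.save(f"pics/{n}0.npy",d)
    print(n,bot.camera_info(n))
E
```

```text
total 12
drwxr-xr-x  3 agent agent 4096 Dec  7 08:20 .
drwxr-xr-x 23 root  root  4096 Dec  7 08:20 ..
drwxr-xr-x  2 agent agent 4096 Dec  7 08:20 pics
{'clock': 0.0, 'joint_pos': array([-1.29497265e+00,  2.41408663e-01,  3.71767211e-03,  1.33519304e+00,
       -8.99788775e-06,  1.57082255e+00]), 'joint_vel': array([ 0.00025543, -0.00099407, -0.00030669,  0.00071214, -0.00053546,
       -0.00179164]), 'tau': array([-1.26041145e-03, -3.72318077e+01,  2.52408475e+01,  1.70016725e-02,
        1.17563550e-05, -8.91361481e-06]), 'eef_pos': array([ 0.13597584, -0.48042647,  0.19751268]), 'tool_rot': array([ 0.4269649 ,  0.56457491, -0.42607956,  0.56339361]), 'ft_force': array([-0.03775976, -0.05026789,  0.07449973]), 'ft_torque': array([-0.0272235 ,  0.03512349, -0.03469296]), 'grip_width': 0.08551914462791983}
scene {'camera_matrix': array([[537.83149676,   0.        , 321.26381325],
       [  0.        , 537.83149676, 242.41462012],
       [  0.        ,   0.        ,   1.        ]]), 'D': array([-0.07736477,  0.        ,  0.        ,  0.        ,  0.        ]), 'R': array([[-0.86943161,
[... 548 characters left out ...]
12105146,  0.72582279, -0.67714682]]), 't': array([-0.56362345,  0.13426852,  0.97082278])}
wrist {'camera_matrix': array([[395.96528008,   0.        , 316.06012852],
       [  0.        , 395.96528008, 237.51061403],
       [  0.        ,   0.        ,   1.        ]]), 'D': array([-0.07645945,  0.        ,  0.        ,  0.        ,  0.        ]), 'mount': array([[-1.79412123e-04, -3.14359357e-01,  9.49304041e-01,
        -1.76400150e-01],
       [-1.49579650e-03, -9.49302910e-01, -3.14359265e-01,
         8.07813598e-02],
       [ 9.99998865e-01, -1.47636552e-03, -2.99901175e-04,
        -1.76830912e-04],
       [ 0.00000000e+00,  0.00000000e+00,  0.00000000e+00,
         1.00000000e+00]])}
```

View pics/scene0.png

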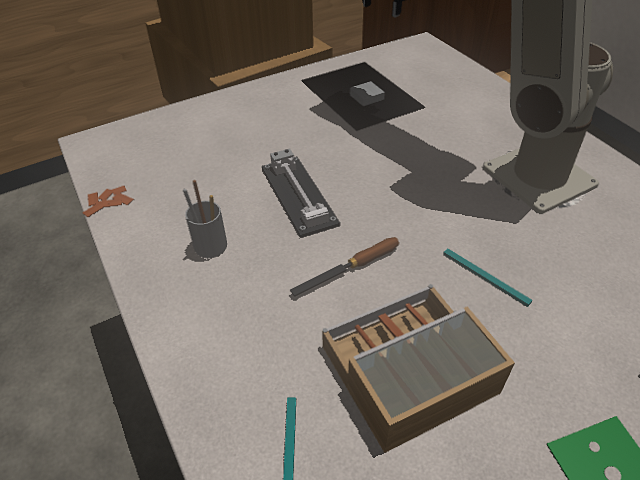

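View pics/side0.png

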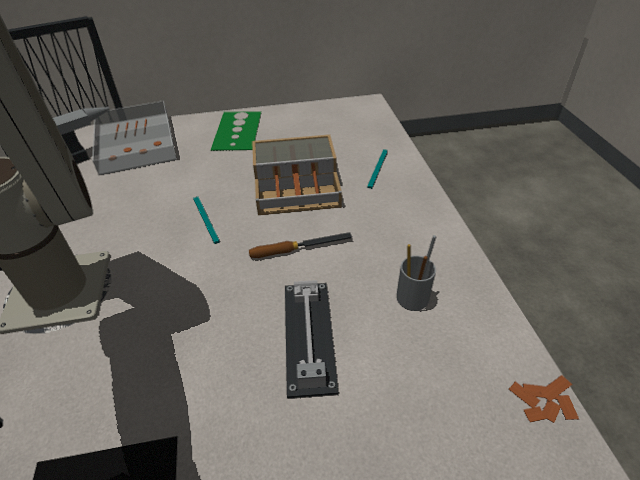

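View pics/wrist0.png

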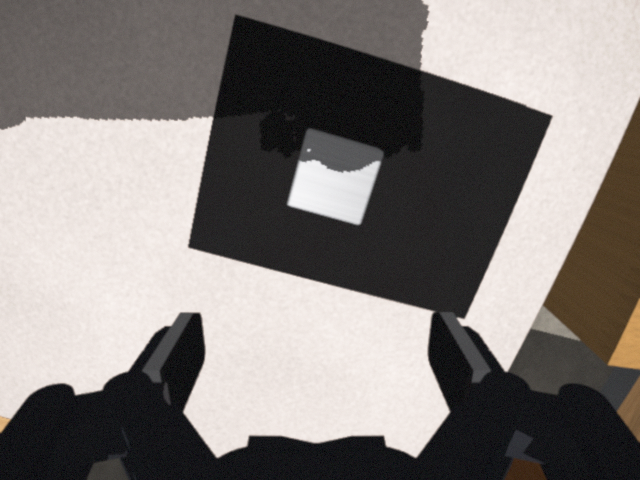

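The bin is at about (420,360) in the scene view, the nest at (300,195), the file at (345,268) and the jar at (207,230). The turquoise bars are decoys. Next I'll take close crops and a first position estimate.

```bash
cat > h.py <<'E'
import numpy as np,cv2
from workcell import bot
from scipy.spatial.transform import Rotation as Ro
def pose(n,obs=None):
    i=bot.camera_info(n)
    if "R" in i: R,t=i["R"],i["t"]; return i,R.T,-R.T@t
    o=obs or bot.get_obs(); T=np.eye(4);T[:3,:3]=Ro.from_quat(o["tool_rot"]).as_matrix();T[:3,3]=o["eef_pos"]
    M=T@i["mount"]; return i,M[:3,:3],M[:3,3]
def ray(n,uv,obs=None):
    i,A,c=pose(n,obs)
    q=cv2.undistortPoints(np.array(uv,float).reshape(-1,1,2),i["camera_matrix"],i["D"]).reshape(-1,2)
    d=np.c_[q,np.ones(len(q))]@A.T
    return c,d       # d scaled: depth 1
def onplane(n,uv,z,obs=None):
    c,d=ray(n,uv,obs); return c+d*((z-c[2])/d[:,2])[:,None]
def bydepth(n,uv,D,obs=None):
    c,d=ray(n,uv,obs); uv=np.array(uv).reshape(-1,2).astype(int)
    return c+d*D[uv[:,1],uv[:,0]][:,None]
def proj(n,X,obs=None):
    i,A,c=pose(n,obs); X=np.atleast_2d(X)
    p=(X-c)@A
    return cv2.projectPoints(p,np.zeros(3),np.zeros(3),i["camera_matrix"],i["D"])[0].reshape(-1,2)
def two(n1,p1,n2,p2,o1=None,o2=None):
    c1,d1=ray(n1,[p1],o1);c2,d2=ray(n2,[p2],o2);d1=d1[0];d2=d2[0]
    s=np.linalg.lstsq(np.c_[d1,-d2],c2-c1,rcond=None)[0]
    a=c1+s[0]*d1;b=c2+s[1]*d2
    return (a+b)/2,np.linalg.norm(a-b)
E
python3 - <<'E'
from h import *
D=np.load("pics/scene0.npy")
for n,u in dict(binTL=(323,333),binFR=(433,288),binBR=(513,360),binBL=(388,445),nestA=(263,168),nestB=(297,233),nestC=(339,220),nestD=(300,160),fileTip=(293,294),handle=(396,241),jar=(205,215),barmid=(388,325)).items():
    print(n,bydepth("scene",[u],D).round(3))
a=cv2.imread("pics/scene0.png");b=cv2.imread("pics/side0.png")
c1=cv2.resize(a[280:400,310:470],None,fx=5,fy=5,interpolation=2)[:600,:800]
cv2.imwrite("pics/c1.png",c1)
cv2.imwrite("pics/c2.png",cv2.resize(b[125:225,240:360],None,fx=6,fy=6,interpolation=2))
cv2.imwrite("pics/c3.png",cv2.resize(b[270:400,270:350],None,fx=4.6,fy=4.6,interpolation=2))
E
```

```text
binTL [[0.665 0.153 0.047]]
binFR [[0.451 0.168 0.047]]
binBR [[ 0.4    0.333 -0.002]]
binBL [[0.672 0.355 0.02 ]]
nestA [[ 0.546 -0.338  0.011]]
nestB [[ 0.572 -0.119 -0.002]]
nestC [[ 0.478 -0.108 -0.001]]
nestD [[ 0.451 -0.334 -0.   ]]
fileTip [[0.658 0.03  0.013]]
handle [[0.422 0.019 0.019]]
jar [[ 0.732 -0.203  0.058]]
barmid [[0.562 0.191 0.044]]
```

View pics/c1.png

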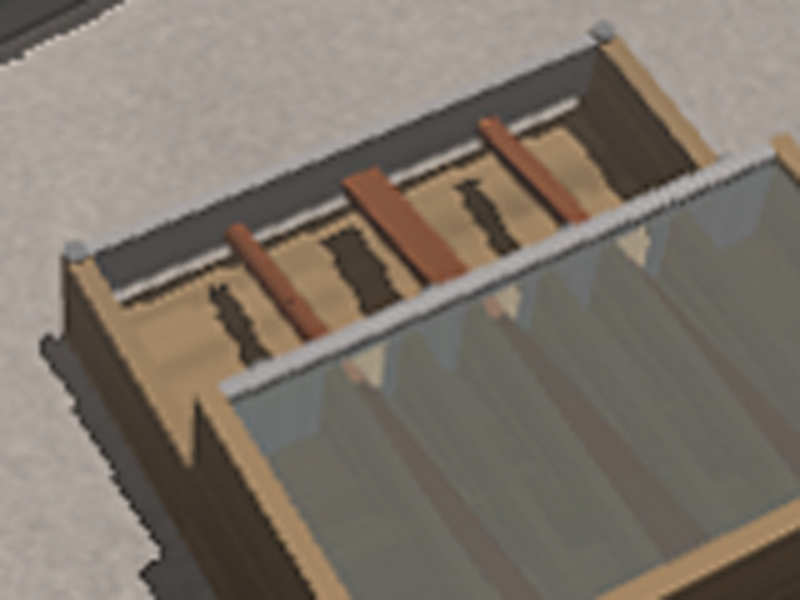

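View pics/c2.png

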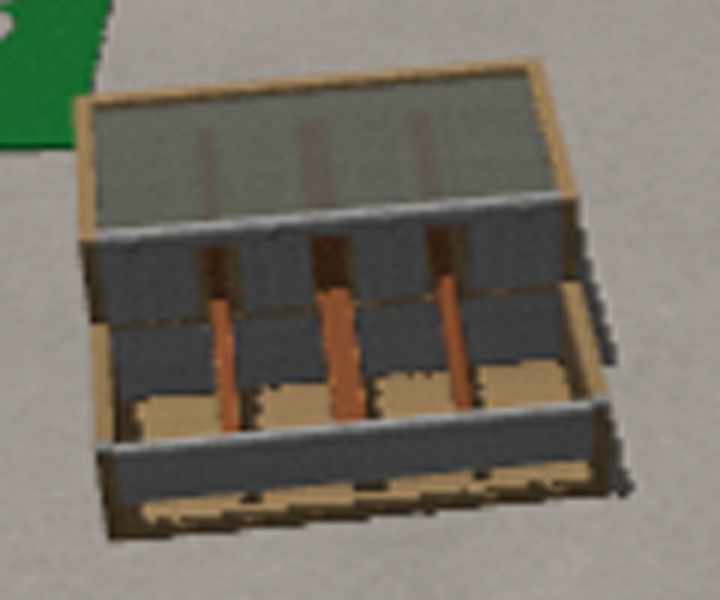

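View pics/c3.png

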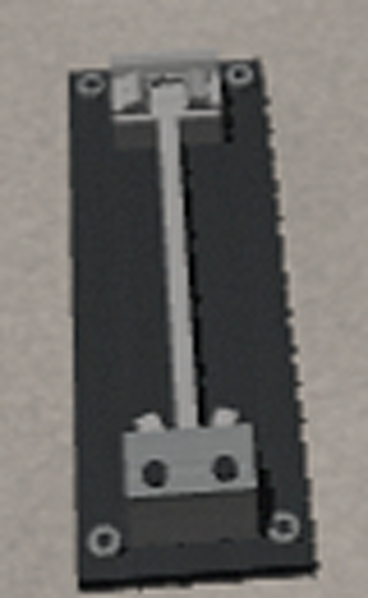

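```bash
python3 - <<'E'
from h import *
o=bot.get_obs()
R=Ro.from_quat(o["tool_rot"]).as_matrix();print(R.round(3))
i,A,c=pose("wrist");print("cam",c, "fwd",A[:,2].round(3))
D=np.load("pics/scene0.npy")
# rough bin direction: rail ends & front-wall header ends (two views)
P={"railL":((324.5,330),(258,200)),"railR":((430,287),(340,191.5)),"hdrL":((355,358),(255,164.5)),"hdrR":((452,313),(334,158)),
}
# c1 scale5 origin(310,280); c2 scale6 origin(240,125)
s=lambda x,y:(310+x/5,280+y/5); t=lambda x,y:(240+x/6,125+y/6)
P={"rail+x":(s(75,250),t(608,400)),"rail-x":(s(603,30),t(103,447)),"hdr+x":(s(225,390),t(575,196)),"hdr-x":(s(780,145),t(82,238)),
"nose":(s(363,180),t(348,417)),}
for k,(a,b) in P.items(): print(k,two("scene",a,"side",b))
E
```

```text
[[-0.     0.962  0.272]
 [ 0.002  0.272 -0.962]
 [-1.    -0.    -0.002]]
cam [ 0.21377527 -0.4586957   0.3741108 ] fwd [-0.303 -0.084 -0.949]
rail+x (array([0.66100886, 0.15088295, 0.0501923 ]), np.float64(0.00203696138845948))
rail-x (array([0.45231641, 0.16381983, 0.04972442]), np.float64(0.0014504212534530798))
hdr+x (array([0.66424314, 0.24208889, 0.09244165]), np.float64(0.006650739211287051))
hdr-x (array([0.45685862, 0.25525341, 0.09079702]), np.float64(0.0037138234638469944))
nose (array([0.55668113, 0.170941  , 0.04218284]), np.float64(0.004216401116935575))
```

Request:
step_arm([
  {"x": 10, "y": 15, "z": 3, "twist": 35},
  {"x": 20, "y": 30, "z": 3, "twist": 35},
  {"x": 30, "y": 45, "z": 3, "twist": 70.7},
  {"x": 42, "y": 62, "z": 3, "twist": 70.7},
  {"x": 42, "y": 62, "z": 3, "twist": 70.7},
  {"x": 42, "y": 62, "z": 3, "twist": 70.7},
  {"x": 42, "y": 62, "z": 3, "twist": 70.7},
  {"x": 42, "y": 62, "z": 3, "twist": 70.7},
  {"x": 42, "y": 62, "z": 3, "twist": 70.7, "jaw": 3.5},
  {"x": 42, "y": 62, "z": 3, "twist": 70.7, "jaw": 3.5},
])

```text
$.series[0]: bad value
```

Request:
step_arm([
  {"x": 10, "y": 15, "z": 3, "twist": 35, "jaw": 3.5},
  {"x": 20, "y": 30, "z": 3, "twist": 35, "jaw": 3.5},
  {"x": 30, "y": 45, "z": 3, "twist": 70.7, "jaw": 3.5},
  {"x": 42, "y": 62, "z": 3, "twist": 70.7, "jaw": 3.5},
  {"x": 42, "y": 62, "z": 3, "twist": 70.7, "jaw": 3.5},
  {"x": 42, "y": 62, "z": 3, "twist": 70.7, "jaw": 3.5},
  {"x": 42, "y": 62, "z": 3, "twist": 70.7, "jaw": 3.5},
  {"x": 42, "y": 62, "z": 3, "twist": 70.7, "jaw": 3.5},
  {"x": 42, "y": 62, "z": 3, "twist": 70.7, "jaw": 3.5},
  {"x": 42, "y": 62, "z": 3, "twist": 70.7, "jaw": 3.5},
])

```text
clock: 0.98
eef_pos: [0.3692, -0.1344, 0.2182]
tool_rot: [0.019, 0.707, -0.02, 0.706]
ft_force: [0.5, -1.1, 0.4]
grip_width: 0.0351
```

Request:
step_arm([
  {"x": 18.8, "y": 33, "z": 0, "twist": 0, "jaw": 3.5},
  {"x": 18.8, "y": 33, "z": 0, "twist": 0, "jaw": 3.5},
  {"x": 18.8, "y": 33, "z": 0, "twist": 0, "jaw": 3.5},
  {"x": 18.8, "y": 33, "z": 0, "twist": 0, "jaw": 3.5},
  {"x": 18.8, "y": 33, "z": 0, "twist": 0, "jaw": 3.5},
  {"x": 18.8, "y": 33, "z": 0, "twist": 0, "jaw": 3.5},
  {"x": 18.8, "y": 33, "z": 0, "twist": 0, "jaw": 3.5},
  {"x": 18.8, "y": 33, "z": 0, "twist": 0, "jaw": 3.5},
  {"x": 18.8, "y": 33, "z": 0, "twist": 0, "jaw": 3.5},
  {"x": 18.8, "y": 33, "z": 0, "twist": 0, "jaw": 3.5},
])

```text
clock: 1.82
eef_pos: [0.5591, 0.2013, 0.2159]
tool_rot: [0.018, 0.708, -0.017, 0.706]
ft_force: [0.1, -1.5, 0.5]
grip_width: 0.0349
```

```bash
cat > snap.py <<'E'
import sys,pickle
from h import *
tag=sys.argv[1]
for n in sys.argv[2:]:
    o=bot.get_obs(); p,d=bot.camera(n)
    cv2.imwrite(f"pics/{n}{tag}.png",p[:,:,::-1]); np.save(f"pics/{n}{tag}.npy",d); pickle.dump(o,open(f"pics/{n}{tag}.pkl","wb"))
    print(o["clock"],o["eef_pos"].round(4),np.degrees(np.arctan2(*(Ro.from_quat(o["tool_rot"]).as_matrix()[[1,0],2]))).round(2),o["grip_width"])
E
python3 snap.py 1 wrist
```

```text
1.8167 [0.5591 0.2013 0.2159] -2.86 0.034928082748821684
```

View pics/wrist1.png

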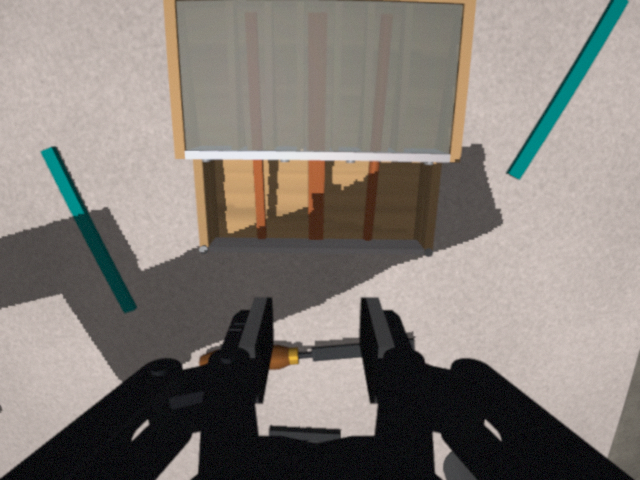

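The flat bar is the wide one in the middle bay, with its nose end at (316,240). The rod is at (261,200) and the square bar at (371,200). The other things it could be mistaken for are the turquoise bars at (90,230) and (565,90). I'll measure it now.

```bash
cat > bar.py <<'E'
import sys,pickle
from h import *
tag=sys.argv[1];x0,x1,y0,y1=map(int,sys.argv[2:6])
im=cv2.imread(f"pics/wrist{tag}.png");o=pickle.load(open(f"pics/wrist{tag}.pkl","rb"))
hsv=cv2.cvtColor(im,cv2.COLOR_BGR2HSV)
m=((hsv[...,0]<13)&(hsv[...,1]>120)&(hsv[...,2]>50)).astype(np.uint8)
k=np.zeros_like(m);k[y0:y1,x0:x1]=1;m&=k
c=max(cv2.findContours(m,0,2)[0],key=cv2.contourArea)
print(cv2.boundingRect(c),cv2.minAreaRect(c))
rows=np.arange(cv2.boundingRect(c)[1]+4,sum(cv2.boundingRect(c)[1::2])-4,8)
L=[];Rr=[]
for r in rows:
    x=np.flatnonzero(m[r]);L.append((x[0]-.5,r));Rr.append((x[-1]+.5,r))
for z in map(float,sys.argv[6:]):
    a=onplane("wrist",L,z,o);b=onplane("wrist",Rr,z,o)
    for r,p,q in zip(rows,a,b): print(z,r,((p+q)/2).round(4)[:2],"w",np.linalg.norm(p-q).round(4))
E
python3 bar.py 1 300 340 165 245 0.047
python3 - <<'E'
from h import *
import pickle
o=pickle.load(open("pics/wrist1.pkl","rb"))
D=np.load("pics/wrist1.npy")
for u in [(316,170),(316,200),(316,230),(203,248),(432,252),(316,246)]: print(u,bydepth("wrist",[u],D,o).round(4))
# two-view nose top far end centre, rail
s=lambda x,y:(310+x/5,280+y/5); t=lambda x,y:(240+x/6,125+y/6)
print(two("scene",s(363,180),"wrist",(316,240),None,o))
print(two("scene",s(75,250),"wrist",(433,253),None,o),two("scene",s(603,30),"wrist",(202,248),None,o))
print(two("scene",s(225,390),"wrist",(462,160),None,o),two("scene",s(780,145),"wrist",(180,157),None,o))
E
```

```text
(308, 165, 18, 75) ((316.5, 202.0), (74.0, 17.0), 90.0)
0.047 169 [0.5605 0.2308] w 0.0139
0.047 177 [0.5601 0.2238] w 0.014
0.047 185 [0.5602 0.2167] w 0.015
0.047 193 [0.559  0.2096] w 0.0133
0.047 201 [0.5581 0.2024] w 0.0125
0.047 209 [0.5573 0.195 ] w 0.0135
0.047 217 [0.5574 0.1876] w 0.0145
0.047 225 [0.5574 0.18  ] w 0.0136
0.047 233 [0.5561 0.1725] w 0.0137
(316, 170) [[0.5601 0.2309 0.0533]]
(316, 200) [[0.5586 0.2032 0.0468]]
(316, 230) [[0.5571 0.1737 0.0419]]
(203, 248) [[0.4518 0.1641 0.0497]]
(432, 252) [[0.6631 0.1501 0.0517]]
(316, 246) [[0.5563 0.1587 0.0439]]
(array([0.55542234, 0.1632076 , 0.03333617]), np.float64(0.004544563663546366))
(array([0.66216047, 0.15248449, 0.05570392]), np.float64(0.0036211788140166705)) (array([0.45016353, 0.16211866, 0.04580728]), np.float64(0.0017029710721700269))
(array([0.66582299, 0.24412694, 0.10236782]), np.float64(0.0077348383929358765)) (array([0.45504978, 0.25176019, 0.08433203]), np.float64(0.0006210860156395776))
```

Request:
step_arm([
  {"x": -0.1, "y": -0.1, "z": -4, "twist": -0.9, "jaw": 3.5},
  {"x": -0.1, "y": -0.1, "z": -8, "twist": -0.9, "jaw": 3.5},
  {"x": -0.1, "y": -0.1, "z": -12, "twist": -0.9, "jaw": 3.5},
  {"x": -0.1, "y": -0.1, "z": -13, "twist": -0.9, "jaw": 3.5},
  {"x": -0.1, "y": -0.1, "z": -13, "twist": -0.9, "jaw": 3.5},
])

```text
clock: 2.28
eef_pos: [0.5535, 0.1965, 0.0823]
tool_rot: [0.022, 0.711, -0.025, 0.703]
ft_force: [0.1, 0.0, 0.3]
grip_width: 0.0352
```

```bash
python3 snap.py 2 wrist; python3 bar.py 2 280 350 60 440 0.047
```

```text
2.2833 [0.5535 0.1965 0.0823] -3.84 0.03519567281166159
(311, 188, 28, 112) ((324.5, 243.5), (111.0, 27.0), 90.0)
0.047 192 [0.5602 0.2328] w 0.0147
0.047 200 [0.56   0.2284] w 0.0147
0.047 208 [0.56   0.2239] w 0.0143
0.047 216 [0.5597 0.2193] w 0.0144
0.047 224 [0.5591 0.2147] w 0.015
0.047 232 [0.5586 0.2101] w 0.0146
0.047 240 [0.5588 0.2053] w 0.0135
0.047 248 [0.5583 0.2005] w 0.0142
0.047 256 [0.558  0.1957] w 0.0143
0.047 264 [0.5577 0.1907] w 0.0133
0.047 272 [0.5574 0.1857] w 0.0133
0.047 280 [0.557  0.1807] w 0.0134
0.047 288 [0.5564 0.1755] w 0.013
```

View pics/wrist2.png

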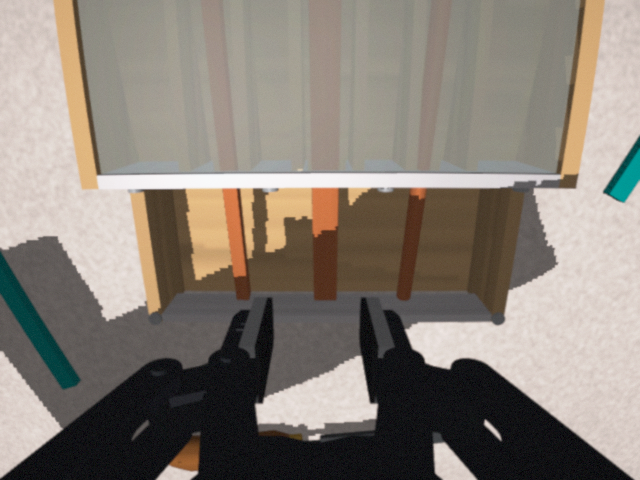

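Request:
step_arm([
  {"x": 0.45, "y": 0.4, "z": 0, "twist": 0, "jaw": 3.5},
  {"x": 0.45, "y": 0.4, "z": 0, "twist": 0, "jaw": 3.5},
  {"x": 0.45, "y": 0.4, "z": -1, "twist": 0, "jaw": 3.5},
  {"x": 0.45, "y": 0.4, "z": -2, "twist": 0, "jaw": 3.5},
])

```text
clock: 2.67
eef_pos: [0.5628, 0.2022, 0.0675]
tool_rot: [0.024, 0.707, -0.023, 0.706]
ft_force: [0.4, 0.4, 0.7]
grip_width: 0.0348
```

Request:
step_arm([
  {"x": -0.45, "y": -0.1, "z": -0.5, "twist": 0, "jaw": 3.5},
  {"x": -0.45, "y": -0.1, "z": -0.5, "twist": 0, "jaw": 3.5},
  {"x": -0.45, "y": -0.1, "z": -0.5, "twist": 0, "jaw": 3.5},
])

```text
clock: 2.92
eef_pos: [0.5575, 0.201, 0.062]
tool_rot: [0.024, 0.707, -0.024, 0.706]
ft_force: [-0.1, 0.4, 0.3]
grip_width: 0.0353
```

Request:
step_arm([
  {"x": 0.1, "y": 0, "z": -1.8, "twist": 0, "jaw": 3.5},
  {"x": 0.1, "y": 0, "z": -3.6, "twist": 0, "jaw": 3.5},
  {"x": 0.1, "y": 0, "z": -3.6, "twist": 0, "jaw": 3.5},
  {"x": 0.1, "y": 0, "z": -3.6, "twist": 0, "jaw": 3.5},
])

```text
clock: 3.25
eef_pos: [0.5575, 0.2007, 0.0254]
tool_rot: [0.023, 0.708, -0.024, 0.705]
ft_force: [0.7, -0.2, -0.3]
grip_width: 0.0347
```

```bash
python3 snap.py 3 wrist
```

```text
3.25 [0.5575 0.2007 0.0254] -3.83 0.034657081435351435
```

View pics/wrist3.png

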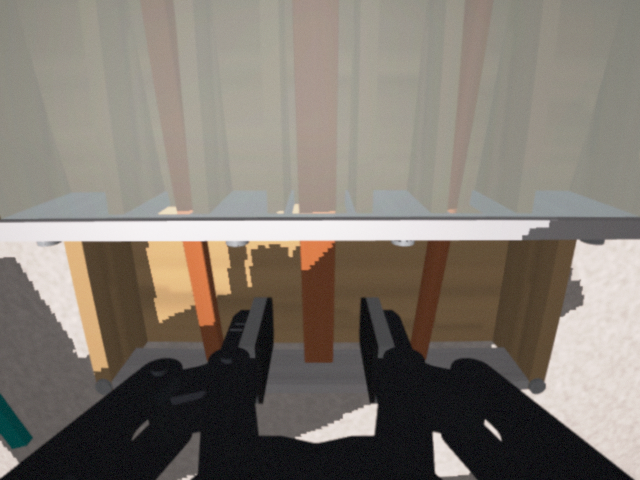

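The bar's nose (319,300) sits centred between the fingers (265 and 372). I'll close and lift slightly.

Request:
step_arm([
  {"x": 0, "y": 0, "z": 0, "twist": 0, "jaw": 0.8},
  {"x": 0, "y": 0, "z": 0, "twist": 0, "jaw": 0.8},
  {"x": 0, "y": 0, "z": 0, "twist": 0, "jaw": 0.8},
  {"x": 0, "y": 0, "z": 0, "twist": 0, "jaw": 0.8},
  {"x": 0, "y": 0, "z": 0, "twist": 0, "jaw": 0.8},
])

```text
clock: 3.72
eef_pos: [0.5588, 0.2011, 0.027]
tool_rot: [0.024, 0.707, -0.023, 0.706]
ft_force: [0.3, -0.1, 0.1]
grip_width: 0.0084
```

Request:
step_arm([
  {"x": 0, "y": 0, "z": 0.4, "twist": 0, "jaw": 0.8},
  {"x": 0, "y": 0, "z": 0.8, "twist": 0, "jaw": 0.8},
  {"x": 0, "y": 0, "z": 0.8, "twist": 0, "jaw": 0.8},
])

```text
clock: 3.97
eef_pos: [0.5597, 0.2014, 0.0362]
tool_rot: [0.024, 0.707, -0.023, 0.707]
ft_force: [0.9, -0.0, 0.3]
grip_width: 0.0081
```

```bash
python3 snap.py 4 wrist side; python3 -c "
import cv2
a=cv2.imread('pics/side4.png');cv2.imwrite('pics/c4.png',cv2.resize(a[105:225,230:380],None,fx=5,fy=5,interpolation=2))"
```

```text
3.9667 [0.5597 0.2014 0.0362] -3.83 0.008096222893800385
4.0167 [0.5595 0.2014 0.0359] -3.83 0.007684348303285334
```

View pics/wrist4.png

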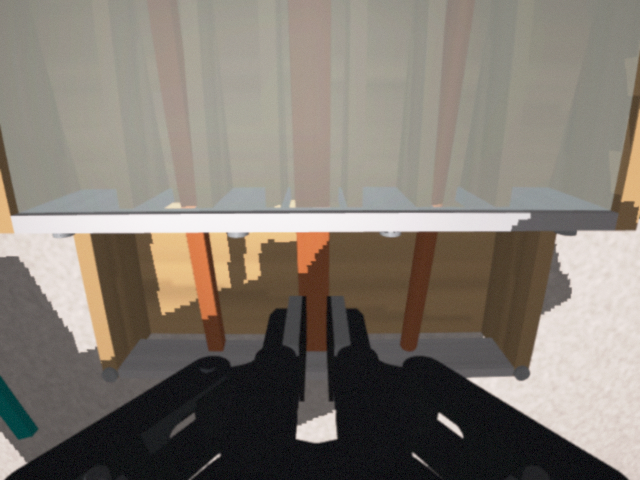

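View pics/c4.png

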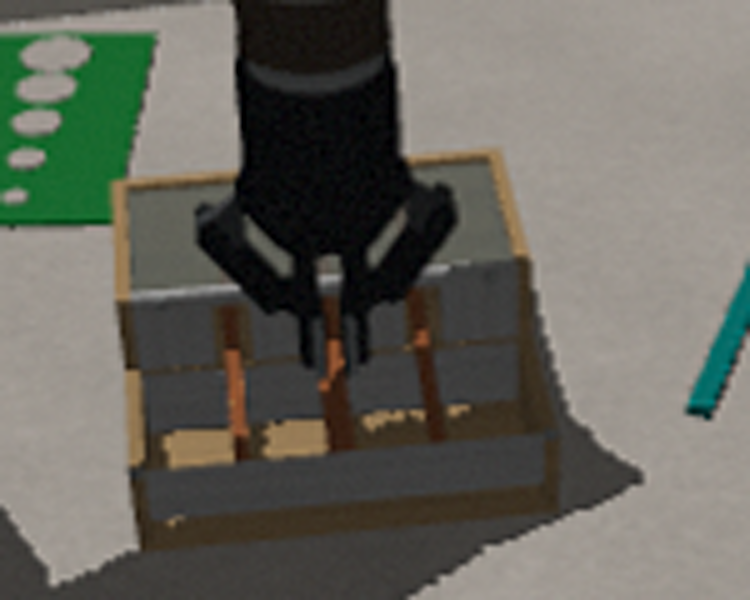

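```bash
python3 - <<'E'
from h import *
import pickle
o=pickle.load(open("pics/side4.pkl","rb"))
D=np.load("pics/side4.npy")
for z in (0,.019): 
    p=o["eef_pos"]+[0,0,z]
    q=proj("side",p)[0]; print(q,(q-[230,105])*5)
for u in [(310,365),(362,360),(335,350),(335,385),(338,440),(435,430),(238,445)]:
    v=(230+u[0]/5,105+u[1]/5); print(u,bydepth("side",[v],D).round(4))
print(bot.get_obs()["ft_force"],bot.get_obs()["ft_torque"])
a=cv2.imread('pics/wrist4.png');cv2.imwrite('pics/c5.png',cv2.resize(a[270:420,230:400],None,fx=4,fy=4,interpolation=2))
E
```

```text
[298.22366109 189.3674487 ] [341.11830543 421.83724352]
[297.8379003  183.45123512] [339.18950151 392.25617561]
(310, 365) [[0.545  0.1952 0.0787]]
(362, 360) [[0.5715 0.1956 0.0773]]
(335, 350) [[0.5628 0.2366 0.0561]]
(335, 385) [[0.5589 0.2131 0.051 ]]
(338, 440) [[0.555  0.1808 0.0404]]
(435, 430) [[0.6038 0.1723 0.0453]]
(238, 445) [[0.5045 0.186  0.0416]]
[-0.31962028  0.61180786 -0.54454955] [-0.00624474  0.00837847  0.02088729]
```

View pics/c5.png

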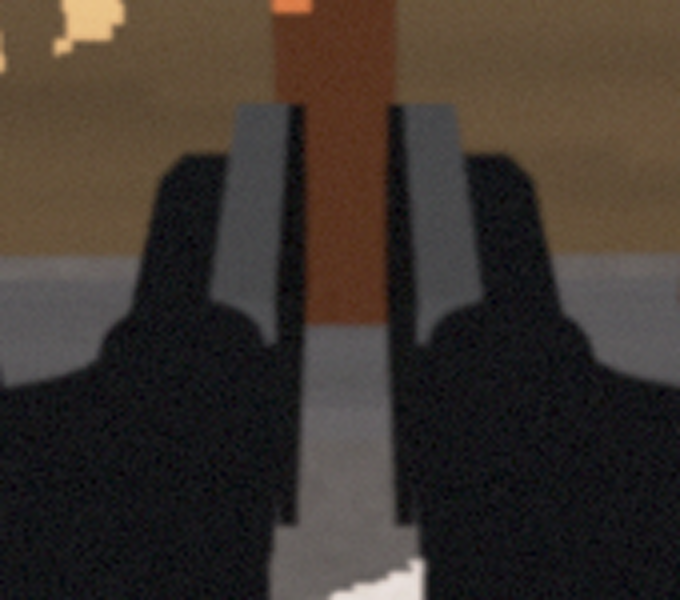

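```bash
python3 - <<'E'
from h import *
import pickle
for k in (3,4):
    o=pickle.load(open(f"pics/wrist{k}.pkl","rb"));D=np.load(f"pics/wrist{k}.npy")
    R=Ro.from_quat(o["tool_rot"]).as_matrix()
    for x in (0,-.019,-.04,-.06): print(x,proj("wrist",o["eef_pos"]+R@[x,0,0],o).round(1))
    for u in ([(258,305),(373,305),(262,380),(250,320)] if k==3 else [(295,300),(338,300),(297,340),(303,390),(292,345)]):
        X=bydepth("wrist",[u],D,o)[0]; print(k,u,X.round(4),"tool",(R.T@(X-o["eef_pos"])).round(4))
E
```

```text
0 [[316.5 281.3]]
-0.019 [[316.5 299.3]]
-0.04 [[316.6 324. ]]
-0.06 [[316.7 353.9]]
3 (258, 305) [0.5368 0.2135 0.0711] tool [-0.0456  0.0114 -0.0217]
3 (373, 305) [0.5794 0.21   0.0699] tool [-0.0446  0.0107  0.021 ]
3 (262, 380) [0.5398 0.1989 0.0956] tool [-0.0701 -0.003  -0.0178]
3 (250, 320) [0.5355 0.2133 0.0816] tool [-0.0561  0.0111 -0.0231]
0 [[316.5 281.3]]
-0.019 [[316.5 299.3]]
-0.04 [[316.6 324. ]]
-0.06 [[316.7 353.9]]
4 (295, 300) [0.5522 0.2131 0.0775] tool [-0.0412  0.0112 -0.0082]
4 (338, 300) [0.5685 0.2116 0.0768] tool [-0.0406  0.0108  0.0082]
4 (297, 340) [0.5542 0.213  0.105 ] tool [-0.0688  0.0113 -0.0062]
4 (303, 390) [0.5547 0.1949 0.1066] tool [-0.0704 -0.0068 -0.0045]
4 (292, 345) [0.5527 0.2128 0.1073] tool [-0.071   0.0109 -0.0077]
```

The 8 mm closing width shows that the fingers met nothing. Both the wrist and side depth put the visible fingertips about 40 mm above the reported TCP: z is about 0.077 when eef z is 0.036. The cameras agree with each other on the bar's height, so I'll take tip = eef + 0.040 from here, reopen and go lower in stages.

Request:
step_arm([
  {"x": -0.1, "y": 0, "z": 0, "twist": 0, "jaw": 3.5},
  {"x": -0.1, "y": 0, "z": 0, "twist": 0, "jaw": 3.5},
  {"x": -0.1, "y": 0, "z": 0, "twist": 0, "jaw": 3.5},
  {"x": -0.1, "y": 0, "z": -1, "twist": 0, "jaw": 3.5},
  {"x": -0.1, "y": 0, "z": -2, "twist": 0, "jaw": 3.5},
  {"x": -0.1, "y": 0, "z": -3, "twist": 0, "jaw": 3.5},
  {"x": -0.1, "y": 0, "z": -3.3, "twist": 0, "jaw": 3.5},
  {"x": -0.1, "y": 0, "z": -3.3, "twist": 0, "jaw": 3.5},
])

```text
clock: 4.73
eef_pos: [0.5565, 0.2006, 0.0002]
tool_rot: [0.023, 0.708, -0.024, 0.705]
ft_force: [-0.3, 0.4, -0.7]
grip_width: 0.0351
```

```bash
python3 snap.py 5 wrist side; python3 -c "
import cv2,numpy as np
a=cv2.imread('pics/side5.png')[105:225,230:380];b=cv2.imread('pics/wrist5.png')
cv2.imwrite('pics/c6.png',np.vstack([cv2.resize(a,(400,320),interpolation=2),cv2.resize(b[200:440,160:460],(400,320))]))
from h import *
import pickle
o=pickle.load(open('pics/wrist5.pkl','rb'));D=np.load('pics/wrist5.npy');R=Ro.from_quat(o['tool_rot']).as_matrix()
for u in [(258,305),(373,305)]:
  X=bydepth('wrist',[u],D,o)[0];print(X)
"
```

```text
4.7333 [5.565e-01 2.006e-01 2.000e-04] -3.83 0.03514100092564262
4.7833 [0.5573 0.2009 0.0012] -3.83 0.034576832838699084
[0.53558038 0.21289432 0.04486112]
[0.57835663 0.21018053 0.04509021]
```

View pics/c6.png

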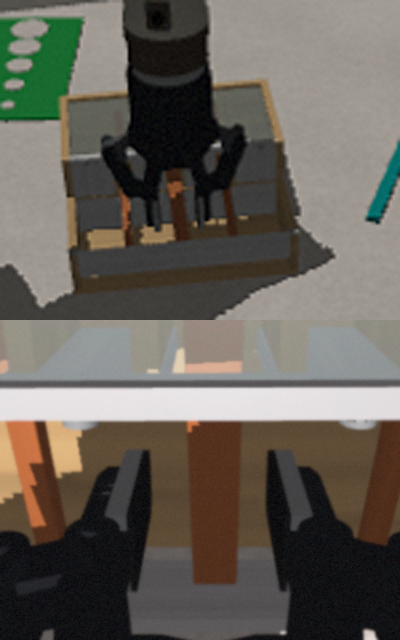

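Request:
step_arm([
  {"x": 0.1, "y": 0, "z": 0, "twist": 0, "jaw": 2.6},
  {"x": 0.1, "y": 0, "z": -0.8, "twist": 0, "jaw": 2.6},
  {"x": 0.1, "y": 0, "z": -1.6, "twist": 0, "jaw": 2.6},
  {"x": 0.1, "y": 0, "z": -1.6, "twist": 0, "jaw": 2.6},
  {"x": 0.1, "y": 0, "z": -1.6, "twist": 0, "jaw": 2.6},
])

```text
clock: 5.25
eef_pos: [0.558, 0.2009, -0.0151]
tool_rot: [0.024, 0.708, -0.024, 0.706]
ft_force: [-0.5, 0.6, -0.3]
grip_width: 0.0258
```

Request:
step_arm([
  {"x": 0, "y": 0, "z": 0, "twist": 0, "jaw": 0.8},
  {"x": 0, "y": 0, "z": 0, "twist": 0, "jaw": 0.8},
  {"x": 0, "y": 0, "z": 0, "twist": 0, "jaw": 0.8},
  {"x": 0, "y": 0, "z": 0, "twist": 0, "jaw": 0.8},
  {"x": 0, "y": 0, "z": 0, "twist": 0, "jaw": 0.8},
])

```text
clock: 5.67
eef_pos: [0.558, 0.2008, -0.015]
tool_rot: [0.024, 0.708, -0.024, 0.706]
ft_force: [-0.8, -0.4, -0.3]
grip_width: 0.0127
```

Request:
step_arm([
  {"x": 0, "y": 0, "z": 0.4, "twist": 0, "jaw": 0.8},
  {"x": 0, "y": 0, "z": 0.8, "twist": 0, "jaw": 0.8},
  {"x": 0, "y": 0, "z": 1.2, "twist": 0, "jaw": 0.8},
  {"x": 0, "y": 0, "z": 1.6, "twist": 0, "jaw": 0.8},
  {"x": 0, "y": 0, "z": 2.0, "twist": 0, "jaw": 0.8},
  {"x": 0, "y": 0, "z": 2.4, "twist": 0, "jaw": 0.8},
  {"x": 0, "y": 0, "z": 2.4, "twist": 0, "jaw": 0.8},
])

```text
clock: 6.25
eef_pos: [0.5583, 0.2008, 0.0098]
tool_rot: [0.024, 0.708, -0.024, 0.706]
ft_force: [-0.4, -0.9, -4.2]
grip_width: 0.0132
```

```bash
python3 snap.py 6 wrist side scene; python3 -c "
import cv2,numpy as np
a=cv2.imread('pics/side6.png')[105:225,230:380];b=cv2.imread('pics/wrist6.png');c=cv2.imread('pics/scene6.png')[270:390,310:460]
cv2.imwrite('pics/c7.png',np.hstack([np.vstack([cv2.resize(a,(400,300),interpolation=2),cv2.resize(c,(400,300),interpolation=2)]),cv2.resize(b[120:480,160:460],(400,600))[:600]]))
"
```

```text
6.25 [0.5583 0.2008 0.0098] -3.83 0.013164612588023357
6.3 [0.5582 0.2008 0.0094] -3.83 0.013020754184802735
6.35 [0.5581 0.2008 0.0092] -3.83 0.012484434155673177
```

View pics/c7.png

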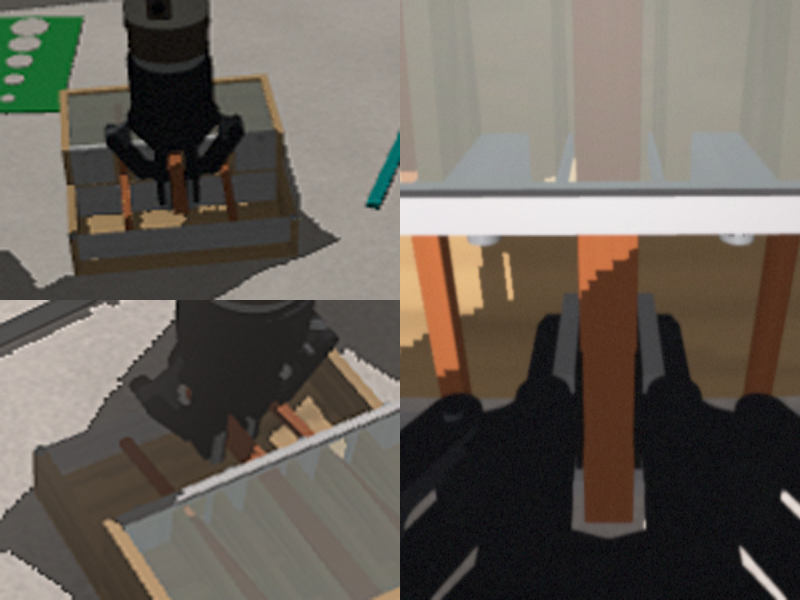

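```bash
python3 - <<'E'
from h import *
import pickle
o=pickle.load(open('pics/wrist6.pkl','rb'));D=np.load('pics/wrist6.npy')
u=[(616*0.75-300+160+0,0)]
pts=[(160+(x-400)*.75,120+y*.6) for x,y in [(608,245),(610,300),(610,350),(610,400),(610,450),(610,500),(610,515)]]
for p in pts: print(p,bydepth("wrist",[p],D,o)[0].round(4))
E
```

```text
(316.0, 267.0) [0.5606 0.2354 0.0751]
(317.5, 300.0) [0.5602 0.2233 0.0731]
(317.5, 330.0) [0.5594 0.2119 0.0725]
(317.5, 360.0) [0.5586 0.2    0.0722]
(317.5, 390.0) [0.5577 0.1863 0.071 ]
(317.5, 420.0) [0.5566 0.17   0.0682]
(317.5, 429.0) [0.5564 0.1665 0.0692]
```

Request:
step_arm([
  {"x": 0, "y": 0, "z": -0.2, "twist": 0, "jaw": 0.8},
  {"x": -0.05, "y": -0.7, "z": -0.2, "twist": 0, "jaw": 0.8},
  {"x": -0.1, "y": -1.4, "z": -0.2, "twist": 0, "jaw": 0.8},
  {"x": -0.15, "y": -2.2, "z": -0.2, "twist": 0, "jaw": 0.8},
  {"x": -0.15, "y": -2.4, "z": -0.2, "twist": 0, "jaw": 0.8},
  {"x": -0.15, "y": -2.4, "z": -0.2, "twist": 0, "jaw": 0.8},
])

```text
clock: 6.9
eef_pos: [0.5565, 0.1757, 0.0071]
tool_rot: [0.024, 0.708, -0.024, 0.706]
ft_force: [0.9, 0.1, -2.5]
grip_width: 0.0128
```

```bash
python3 snap.py 7 wrist side;  python3 - <<'E'
from h import *
import pickle
o=pickle.load(open('pics/wrist7.pkl','rb'));D=np.load('pics/wrist7.npy')
for r in range(210,440,30): print(r,bydepth("wrist",[(317,r)],D,o)[0].round(4))
a=cv2.imread('pics/side7.png')[105:225,230:380];b=cv2.imread('pics/wrist7.png')
cv2.imwrite('pics/c8.png',np.hstack([cv2.resize(a,(400,320),interpolation=2),cv2.resize(b[120:480,:],(400,320))]))
E
```

```text
6.9 [0.5565 0.1757 0.0071] -3.93 0.012781808136077408
6.95 [0.5566 0.1761 0.0071] -3.9 0.012851045377102216
210 [0.5605 0.2286 0.0745]
240 [0.5599 0.2195 0.074 ]
270 [0.5591 0.2092 0.0721]
300 [0.5584 0.1988 0.0717]
330 [0.5576 0.1867 0.0697]
360 [0.5567 0.1743 0.0688]
390 [0.5558 0.1609 0.0679]
420 [0.5547 0.1449 0.0655]
```

View pics/c8.png

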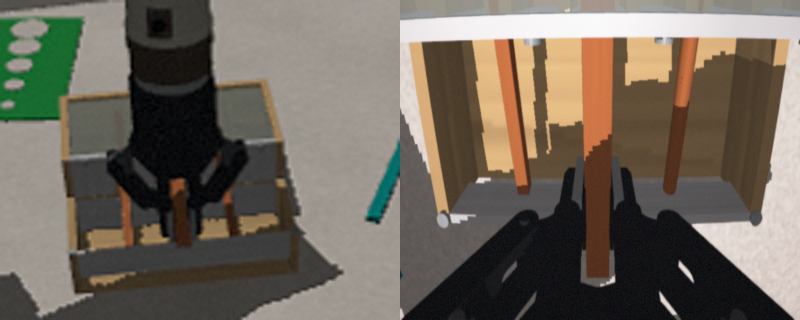

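Request:
step_arm([
  {"x": 0, "y": 0, "z": -0.5, "twist": 0, "jaw": 0.8},
  {"x": 0, "y": 0, "z": -1.0, "twist": 0, "jaw": 0.8},
  {"x": 0, "y": 0, "z": -1.0, "twist": 0, "jaw": 0.8},
  {"x": 0, "y": 0, "z": -1.0, "twist": 0, "jaw": 2.6},
  {"x": 0, "y": 0, "z": -1.0, "twist": 0, "jaw": 2.6},
  {"x": 0, "y": 0, "z": -1.0, "twist": 0, "jaw": 2.6},
  {"x": 0.12, "y": 1.8, "z": 0.2, "twist": 0, "jaw": 2.6},
  {"x": 0.24, "y": 3.6, "z": 0.3, "twist": 0, "jaw": 2.6},
  {"x": 0.24, "y": 3.6, "z": 0.3, "twist": 0, "jaw": 2.6},
  {"x": 0.24, "y": 3.6, "z": 0.3, "twist": 0, "jaw": 2.6},
])

```text
clock: 7.83
eef_pos: [0.5591, 0.2132, 0.0101]
tool_rot: [0.023, 0.708, -0.023, 0.706]
ft_force: [0.3, 0.5, -0.2]
grip_width: 0.0261
```

```bash
python3 snap.py 8 wrist;  python3 - <<'E'
from h import *
import pickle
o=pickle.load(open('pics/wrist8.pkl','rb'));D=np.load('pics/wrist8.npy')
for r in range(250,420,20): print(r,bydepth("wrist",[(317,r)],D,o)[0].round(4))
E
```

```text
7.8333 [0.5591 0.2132 0.0101] -3.78 0.026128543524288582
250 [0.5624 0.2583 0.0889]
270 [0.562  0.2525 0.0885]
290 [0.5617 0.2486 0.0927]
310 [0.5603 0.2272 0.0644]
330 [0.5598 0.2192 0.0642]
350 [0.5592 0.21   0.0631]
370 [0.5585 0.1999 0.0613]
390 [0.5578 0.1901 0.0607]
410 [0.5571 0.1792 0.0596]
```

View pics/wrist8.png

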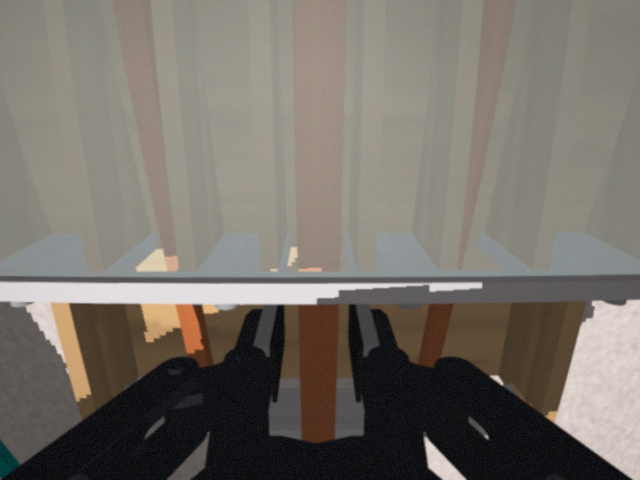

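Request:
step_arm([
  {"x": 0, "y": 0, "z": 0, "twist": 0, "jaw": 0.8},
  {"x": 0, "y": 0, "z": 0, "twist": 0, "jaw": 0.8},
  {"x": 0, "y": 0, "z": 0, "twist": 0, "jaw": 0.8},
  {"x": 0, "y": 0, "z": 0, "twist": 0, "jaw": 0.8},
  {"x": 0, "y": 0, "z": 0.2, "twist": 0, "jaw": 0.8},
  {"x": 0, "y": 0, "z": 0.35, "twist": 0, "jaw": 0.8},
  {"x": 0, "y": 0, "z": 0.35, "twist": 0, "jaw": 0.8},
  {"x": -0.07, "y": -1, "z": 0.35, "twist": 0, "jaw": 0.8},
  {"x": -0.13, "y": -2, "z": 0.35, "twist": 0, "jaw": 0.8},
  {"x": -0.13, "y": -2, "z": 0.35, "twist": 0, "jaw": 0.8},
])

```text
clock: 8.72
eef_pos: [0.5567, 0.1898, 0.0129]
tool_rot: [0.024, 0.708, -0.025, 0.705]
ft_force: [0.2, -0.8, -2.4]
grip_width: 0.0123
```

Request:
step_arm([
  {"x": -0.0, "y": -1, "z": 0.1, "twist": 0, "jaw": 0.8},
  {"x": -0.06, "y": -2, "z": 0.1, "twist": 0, "jaw": 0.8},
  {"x": -0.13, "y": -3, "z": 0.1, "twist": 0, "jaw": 0.8},
  {"x": -0.19, "y": -4, "z": 0.1, "twist": 0, "jaw": 0.8},
  {"x": -0.26, "y": -5, "z": 0.1, "twist": 0, "jaw": 0.8},
  {"x": -0.26, "y": -5, "z": 0.1, "twist": 0, "jaw": 0.8},
])

```text
clock: 9.22
eef_pos: [0.5537, 0.137, 0.0141]
tool_rot: [0.024, 0.709, -0.027, 0.705]
ft_force: [0.5, -0.5, -2.8]
grip_width: 0.0126
```

```bash
python3 snap.py 9 wrist;  python3 - <<'E'
from h import *
import pickle
o=pickle.load(open('pics/wrist9.pkl','rb'));D=np.load('pics/wrist9.npy')
for r in range(200,440,20): print(r,bydepth("wrist",[(317,r)],D,o)[0].round(4))
E
```

```text
9.2167 [0.5537 0.137  0.0141] -4.11 0.01263674275543226
200 [0.558  0.1912 0.0731]
220 [0.5575 0.1844 0.0713]
240 [0.5571 0.1783 0.0725]
260 [0.5565 0.1707 0.0703]
280 [0.556  0.1637 0.0706]
300 [0.5554 0.1555 0.069 ]
320 [0.5548 0.147  0.0678]
340 [0.5542 0.1389 0.068 ]
360 [0.5535 0.1294 0.0667]
380 [0.5528 0.1197 0.0659]
400 [0.5521 0.11   0.0657]
420 [0.5513 0.0988 0.0646]
```

View pics/wrist9.png

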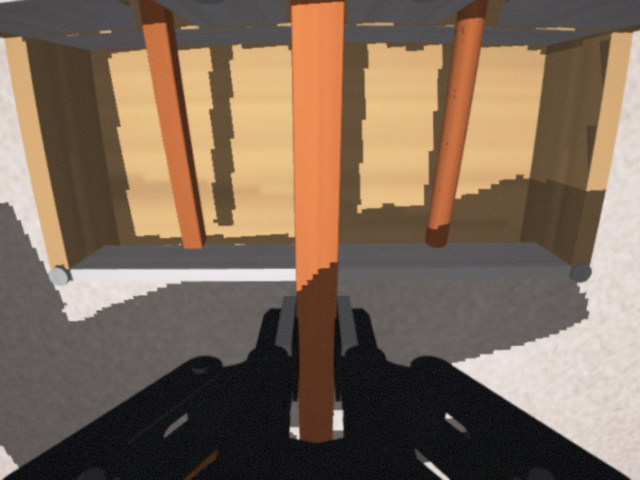

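Request:
step_arm([
  {"x": 0, "y": -1, "z": 0, "twist": 0, "jaw": 0.8},
  {"x": -0.1, "y": -2, "z": 0, "twist": 0, "jaw": 0.8},
  {"x": -0.17, "y": -3, "z": 0, "twist": 0, "jaw": 0.8},
  {"x": -0.24, "y": -4, "z": 0, "twist": 0, "jaw": 0.8},
  {"x": -0.3, "y": -5, "z": 0, "twist": 0, "jaw": 0.8},
  {"x": -0.37, "y": -6, "z": 0.2, "twist": 0, "jaw": 0.8},
  {"x": -0.44, "y": -7, "z": 1, "twist": 0, "jaw": 0.8},
  {"x": -0.44, "y": -7, "z": 2, "twist": 0, "jaw": 0.8},
  {"x": -0.44, "y": -7, "z": 3, "twist": 0, "jaw": 0.8},
  {"x": -0.44, "y": -7, "z": 3, "twist": 0, "jaw": 0.8},
])

```text
clock: 10.1
eef_pos: [0.5515, 0.0682, 0.047]
tool_rot: [0.024, 0.707, -0.026, 0.706]
ft_force: [0.3, -0.4, -1.3]
grip_width: 0.0124
```

```bash
python3 snap.py 10 wrist scene;  python3 - <<'E'
from h import *
import pickle
o=pickle.load(open('pics/wrist10.pkl','rb'));D=np.load('pics/wrist10.npy')
for r in range(120,440,25): print(r,bydepth("wrist",[(316,r)],D,o)[0].round(4))
# nest features from original scene depth
D=np.load("pics/scene0.npy")
E
python3 -c "
import cv2
a=cv2.imread('pics/scene0.png');cv2.imwrite('pics/c9.png',cv2.resize(a[140:245,250:350],None,fx=5.7,fy=5.7,interpolation=2))"
```

```text
10.1 [0.5515 0.0682 0.047 ] -4.1 0.012405490172924928
10.15 [0.551  0.0684 0.046 ] -4.07 0.0123037113979122
120 [0.557  0.1458 0.1082]
145 [0.5564 0.1388 0.1073]
170 [0.5559 0.1314 0.1062]
195 [0.5554 0.1239 0.1061]
220 [0.5548 0.1158 0.1052]
245 [0.5541 0.1071 0.1036]
270 [0.5535 0.0983 0.1034]
295 [0.5528 0.0886 0.1023]
320 [0.552  0.0779 0.1005]
345 [0.5512 0.0677 0.1006]
370 [0.5504 0.056  0.0995]
395 [0.5495 0.0437 0.0987]
420 [0.5484 0.0287 0.096 ]
```

View pics/wrist10.png

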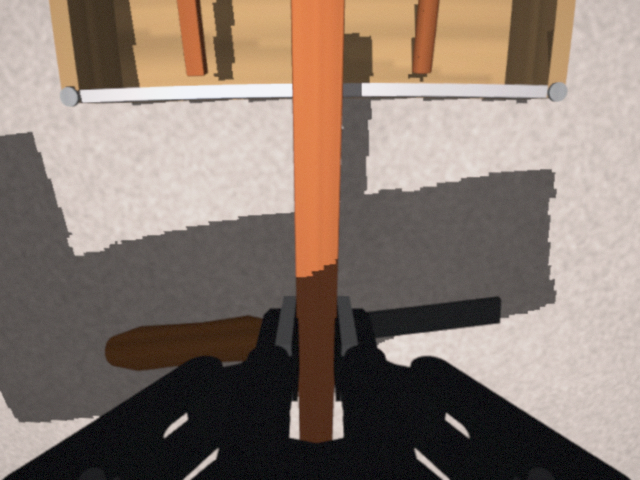

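View pics/c9.png

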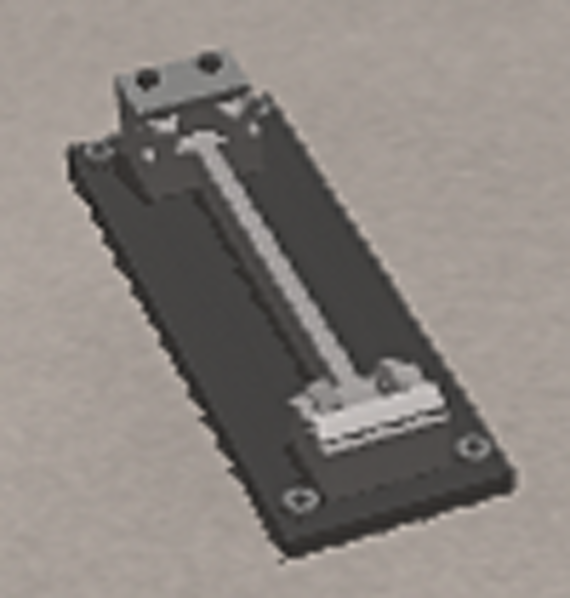

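Request:
step_arm([
  {"x": -1, "y": -2, "z": 4, "twist": 0, "jaw": 0.8},
  {"x": -3, "y": -5, "z": 7, "twist": 0, "jaw": 0.8},
  {"x": -5, "y": -8, "z": 10, "twist": 0, "jaw": 0.8},
  {"x": -7, "y": -11, "z": 12, "twist": 0, "jaw": 0.8},
  {"x": -9, "y": -14, "z": 14, "twist": 0, "jaw": 0.8},
  {"x": -10, "y": -17, "z": 15, "twist": 0, "jaw": 0.8},
  {"x": -10, "y": -20, "z": 15, "twist": 0, "jaw": 0.8},
  {"x": -10, "y": -23, "z": 15, "twist": 0, "jaw": 0.8},
  {"x": -10, "y": -25, "z": 15, "twist": 0, "jaw": 0.8},
  {"x": -10, "y": -25, "z": 15, "twist": 0, "jaw": 0.8},
])

```text
clock: 11.03
eef_pos: [0.4501, -0.1847, 0.1949]
tool_rot: [0.025, 0.708, -0.028, 0.706]
ft_force: [-0.3, 1.1, -2.5]
grip_width: 0.0126
```

```bash
python3 snap.py 11 wrist scene
```

```text
11.0333 [ 0.4501 -0.1847  0.1949] -4.29 0.01264626153678589
11.0833 [ 0.4499 -0.1828  0.1947] -4.21 0.012401946529279402
```

View pics/wrist11.png

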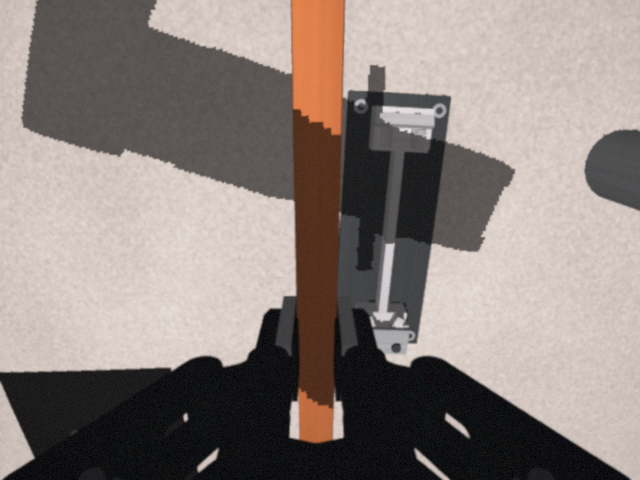

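View pics/scene11.png

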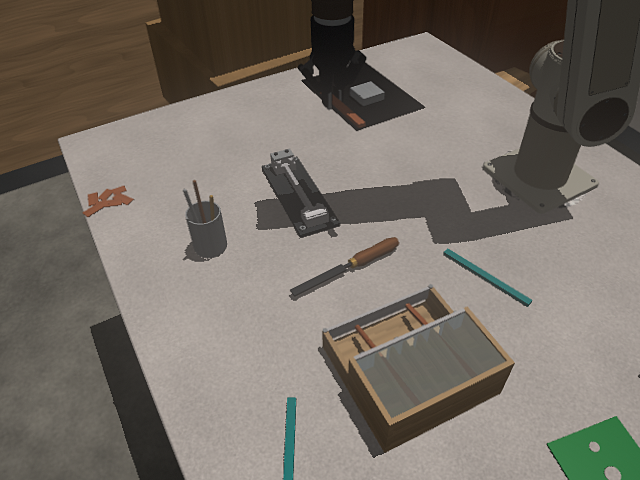

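```bash
python3 -c "
import cv2
a=cv2.imread('pics/wrist11.png');cv2.imwrite('pics/c10.png',cv2.resize(a[85:365,335:465],None,fx=2.1*1,fy=2.1,interpolation=2));cv2.imwrite('pics/c11.png',cv2.resize(a[290:365,345:445],None,fx=8,fy=8,interpolation=2));cv2.imwrite('pics/c12.png',cv2.resize(a[85:160,345:455],None,fx=7,fy=7,interpolation=2))"
```

```text
(no output)
```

View pics/c11.png

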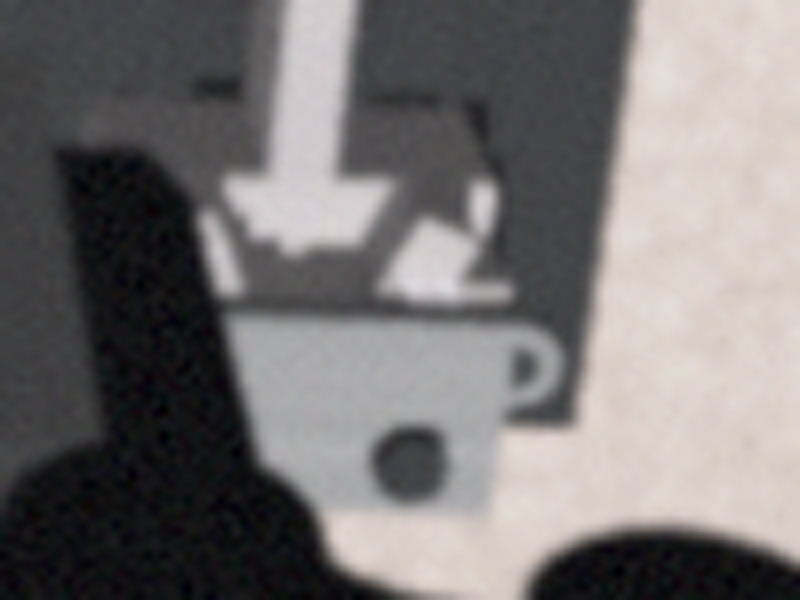

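View pics/c12.png

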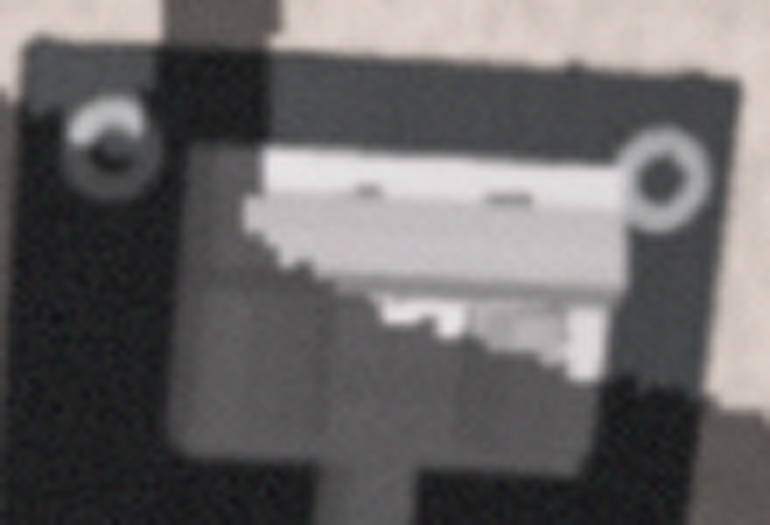

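```bash
cat > nest.py <<'E'
import pickle,sys
from h import *
o=pickle.load(open('pics/wrist11.pkl','rb'));D=np.load('pics/wrist11.npy')
g=cv2.GaussianBlur(cv2.cvtColor(cv2.imread('pics/wrist11.png'),6),(3,3),0).astype(float)
C=[]
for r in range(160,296,8):
    xc=397-(r-158)*(397-383.5)/(311-158)
    xs=np.arange(int(xc)-11,int(xc)+12); gr=np.gradient(g[r-1:r+2].mean(0))[xs]
    # best pair: rising then falling
    best=max(((gr[i]-gr[j],xs[i],xs[j]) for i in range(len(xs)) for j in range(i+6,min(i+14,len(xs)))))
    C.append((r,*best[1:],best[0]))
for r,a,b,s in C:
    P=onplane("wrist",[(a,r),(b,r)],.03,o); print(r,a,b,round(s),P.mean(0)[:2].round(4),np.linalg.norm(P[0]-P[1]).round(4))
P=np.array([onplane("wrist",[((a+b)/2,r)],.03,o)[0] for r,a,b,s in C])
k=np.polyfit(P[:,1],P[:,0],1);print("slope",k,np.degrees(np.arctan(k[0])),"resid",np.std(P[:,0]-np.polyval(k,P[:,1])))
f=lambda x,y:(345+x/8,290+y/8); h=lambda x,y:(345+x/7,85+y/7)
for n,u,z in [("kblockfront",f(300,100),.03),("kblockfrontR",f(470,103),.03),("keeper top edge",f(310,318),.047),("keeperR",f(510,322),.047),("fblock front",h(250,462),.03),("fblockR",h(560,470),.03),("stopface a",h(430,295),.034),("stop top",h(430,195),.041),
 ("plate TL",h(25,45),.01),("plate TR",h(740,80),.01),("plate BR",f(575,425),.01),("scrL",h(112,150),.01),("scrR",h(662,180),.01)]:
    print(n,onplane("wrist",[u],z,o)[0].round(4),"depth",bydepth("wrist",[u],D,o)[0].round(4))
for r in (170,200,230,260,290): 
    xc=397-(r-158)*13.5/153; print(bydepth("wrist",[(xc,r)],D,o)[0].round(4))
E
python3 nest.py
```

```text
160 390 403 31 [ 0.5211 -0.153 ] 0.0112
168 389 402 31 [ 0.5201 -0.1598] 0.0113
176 388 401 30 [ 0.5191 -0.1667] 0.0113
184 387 400 29 [ 0.5181 -0.1736] 0.0114
192 387 400 30 [ 0.518  -0.1807] 0.0115
200 386 399 32 [ 0.517  -0.1879] 0.0115
208 385 398 32 [ 0.516  -0.1951] 0.0116
216 384 397 31 [ 0.5149 -0.2024] 0.0117
224 383 396 29 [ 0.5139 -0.2098] 0.0118
232 382 395 29 [ 0.5129 -0.2173] 0.0118
240 381 394 13 [ 0.5118 -0.225 ] 0.0119
248 385 394 76 [ 0.5135 -0.2329] 0.0083
256 384 393 75 [ 0.5125 -0.2407] 0.0084
264 383 392 76 [ 0.5114 -0.2486] 0.0084
272 382 391 75 [ 0.5103 -0.2567] 0.0085
280 381 390 74 [ 0.5092 -0.2649] 0.0085
288 381 389 72 [ 0.5086 -0.2732] 0.0077
slope [0.099276   0.53556582] 5.669518792434126 resid 0.0006524486582890742
kblockfront [ 0.5059 -0.2885  0.03  ] depth [ 0.5057 -0.2876  0.0317]
kblockfrontR [ 0.5265 -0.2906  0.03  ] depth [ 0.5305 -0.3011  0.0109]
keeper top edge [ 0.5041 -0.3083  0.047 ] depth [ 0.504  -0.3076  0.0481]
keeperR [ 0.5278 -0.3108  0.047 ] depth [ 0.5278 -0.3108  0.047 ]
fblock front [ 0.5078 -0.1444  0.03  ] depth [ 0.5106 -0.1466  0.0113]
fblockR [ 0.5456 -0.1479  0.03  ] depth [ 0.5455 -0.1479  0.0306]
stopface a [ 0.5291 -0.1258  0.034 ] depth [ 0.5285 -0.1256  0.0366]
stop top [ 0.5277 -0.1141  0.041 ] depth [ 0.5289 -0.1143  0.0357]
plate TL [ 0.4846 -0.0937  0.01  ] depth [ 0.4848 -0.0936  0.007 ]
plate TR [ 0.5736 -0.1036  0.01  ] depth [ 0.5735 -0.1036  0.0102]
plate BR [ 0.5448 -0.3513  0.01  ] depth [ 0.5469 -0.3573  0.0012]
scrL [ 0.4947 -0.107   0.01  ] depth [ 0.4941 -0.1069  0.0159]
scrR [ 0.5638 -0.1151  0.01  ] depth [ 0.5619 -0.1149  0.0165]
[ 0.5203 -0.1614  0.0309]
[ 0.5175 -0.1877  0.031 ]
[ 0.5147 -0.2153  0.031 ]
[ 0.5119 -0.2446  0.0302]
[ 0.5089 -0.2752  0.0303]
```

```bash
python3 -c "
import cv2
a=cv2.imread('pics/scene11.png');cv2.imwrite('pics/c13.png',cv2.resize(a[70:145,300:400],None,fx=8,fy=8,interpolation=2))
a=cv2.imread('pics/scene10.png');cv2.imwrite('pics/c14.png',cv2.resize(a[220:370,300:500],None,fx=4,fy=4,interpolation=2))"
```

```text
(no output)
```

View pics/c13.png

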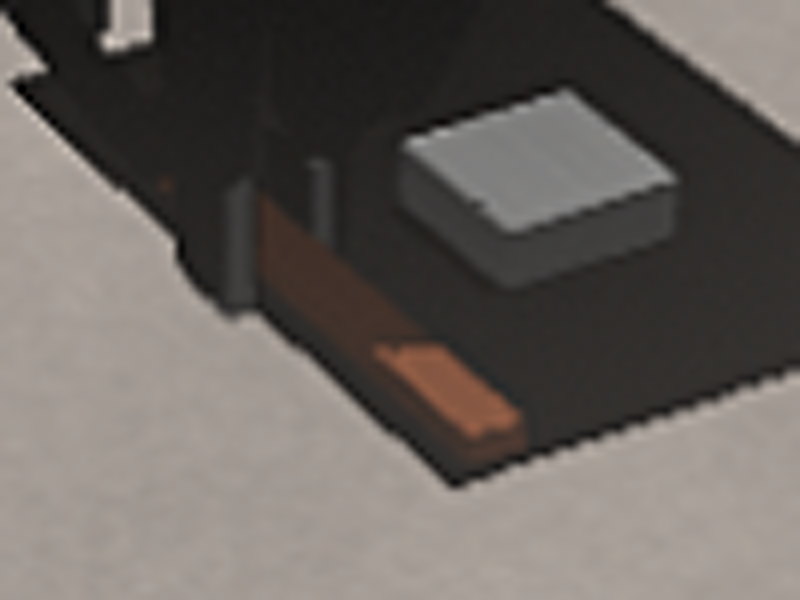

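View pics/c14.png

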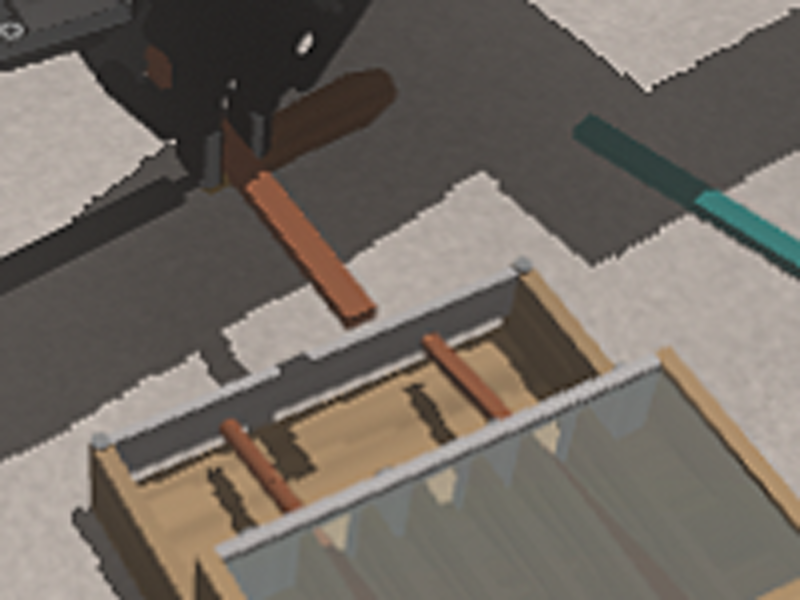

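```bash
python3 - <<'E'
from h import *
import pickle
for k,u in ((10,(390,297.7)),(11,(362,123))):
    o=pickle.load(open(f'pics/scene{k}.pkl','rb'));D=np.load(f'pics/scene{k}.npy')
    e=o["eef_pos"];tz=e[2]+.0535
    for sl in (.08,.09,.1):
        z=tz+.1165*sl; X=onplane("scene",[u],z)[0]; print(k,sl,X.round(4),"dist",np.linalg.norm(X[:2]-e[:2]).round(4))
    print("depth",bydepth("scene",[(u[0]-2,u[1]-3)],D)[0].round(4))
o=pickle.load(open('pics/wrist11.pkl','rb'));D=np.load('pics/wrist11.npy')
for r in range(10,440,60): print(r,(bydepth("wrist",[(316,r)],D,o)[0]-o["eef_pos"]).round(4))
for k in (6,7):
    o=pickle.load(open(f'pics/wrist{k}.pkl','rb'));D=np.load(f'pics/wrist{k}.npy')
    im=cv2.imread(f"pics/wrist{k}.png")
    print(k,[(r,int(im[r,318,2])-int(im[r,318,0])) for r in range(424,446,2)], bydepth("wrist",[(318,430)],D,o)[0]-o["eef_pos"])
E
```

```text
10 0.08 [0.5601 0.1853 0.1088] dist 0.1173
10 0.09 [0.5607 0.1861 0.11  ] dist 0.1181
10 0.1 [0.5613 0.1868 0.1111] dist 0.1188
depth [0.5582 0.1772 0.1064]
11 0.08 [ 0.459  -0.0653  0.2575] dist 0.1178
11 0.09 [ 0.46   -0.0639  0.2587] dist 0.1193
11 0.1 [ 0.461  -0.0624  0.2598] dist 0.1209
depth [ 0.4559 -0.0766  0.2563]
10 [0.0064 0.0816 0.176 ]
70 [0.0069 0.0909 0.0603]
130 [0.0056 0.0749 0.0601]
190 [0.0043 0.0572 0.0582]
250 [0.0028 0.0373 0.0567]
310 [0.001  0.015  0.0556]
370 [-0.001  -0.0119  0.0527]
430 [-0.0035 -0.0445  0.0494]
6 [(424, 54), (426, 54), (428, 51), (430, 52), (432, 55), (434, 12), (436, 6), (438, 11), (440, 8), (442, 3), (444, 0)] [-0.00177124 -0.03568375  0.05844155]
7 [(424, 55), (426, 54), (428, 55), (430, 55), (432, 28), (434, 6), (436, 9), (438, 7), (440, 7), (442, 6), (444, -2)] [-0.00181155 -0.03597687  0.05814145]
```

Request:
step_arm([
  {"x": 2, "y": -1, "z": -2, "twist": -2.35, "jaw": 0.8},
  {"x": 4, "y": -2.5, "z": -5, "twist": -2.35, "jaw": 0.8},
  {"x": 6.4, "y": -3.7, "z": -8, "twist": -2.35, "jaw": 0.8},
  {"x": 6.4, "y": -3.7, "z": -11, "twist": -2.35, "jaw": 0.8},
  {"x": 6.4, "y": -3.7, "z": -13, "twist": -2.35, "jaw": 0.8},
  {"x": 6.4, "y": -3.7, "z": -15, "twist": -2.35, "jaw": 0.8},
  {"x": 6.4, "y": -3.7, "z": -16, "twist": -2.35, "jaw": 0.8},
  {"x": 6.4, "y": -3.7, "z": -16, "twist": -2.35, "jaw": 0.8},
  {"x": 6.4, "y": -3.7, "z": -16, "twist": -2.35, "jaw": 0.8},
  {"x": 6.4, "y": -3.7, "z": -16, "twist": -2.35, "jaw": 0.8},
])

```text
clock: 11.97
eef_pos: [0.5151, -0.2184, 0.0361]
tool_rot: [0.039, 0.707, -0.041, 0.705]
ft_force: [-0.0, -0.8, -1.6]
grip_width: 0.0126
```

```bash
python3 snap.py 12 wrist side;  python3 - <<'E'
from h import *
import pickle
o=pickle.load(open('pics/wrist12.pkl','rb'));D=np.load('pics/wrist12.npy')
for r in range(10,440,40): print(r,(bydepth("wrist",[(316,r)],D,o)[0]).round(4))
a=cv2.imread('pics/side12.png');cv2.imwrite('pics/c15.png',cv2.resize(a[240:400,240:380],None,fx=4,fy=4,interpolation=2)[:600])
E
```

```text
11.9667 [ 0.5151 -0.2184  0.0361] -6.41 0.012608048301136283
12.0167 [ 0.5153 -0.2187  0.0364] -6.43 0.012442073117562038
10 [ 0.5269 -0.1134  0.0989]
50 [ 0.5258 -0.1231  0.0983]
90 [ 0.5247 -0.1332  0.0973]
130 [ 0.5234 -0.144   0.0957]
170 [ 0.5221 -0.1554  0.0957]
210 [ 0.5207 -0.1677  0.0948]
250 [ 0.5192 -0.1814  0.0927]
290 [ 0.5175 -0.196   0.0918]
330 [ 0.5157 -0.212   0.0907]
370 [ 0.5136 -0.2306  0.0886]
410 [ 0.5112 -0.2515  0.0864]
```

View pics/wrist12.png

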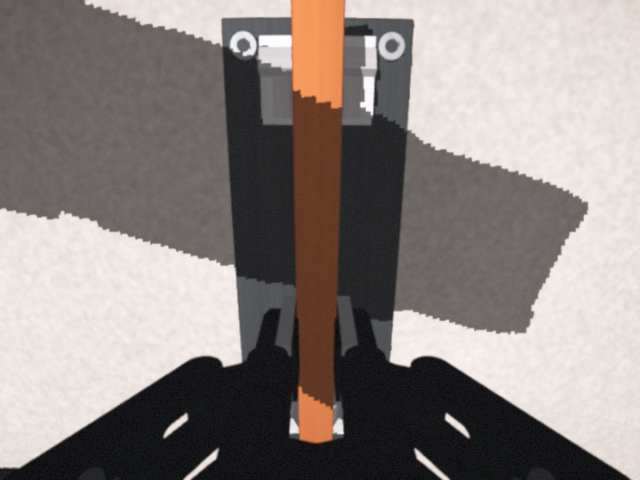

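View pics/c15.png

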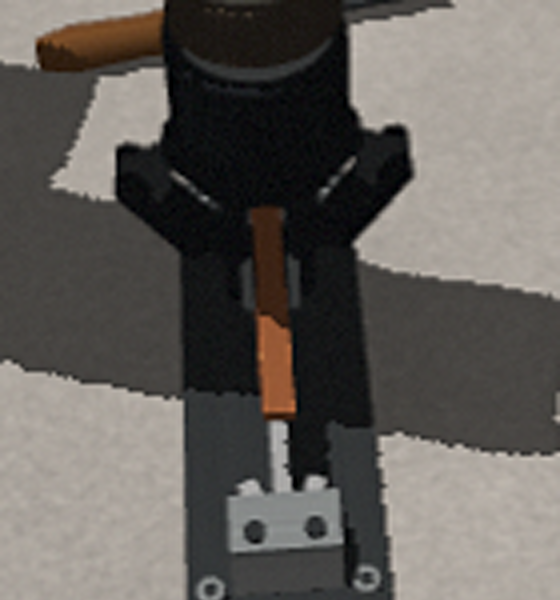

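```bash
python3 - <<'E'
from h import *
import pickle
o=pickle.load(open('pics/side12.pkl','rb'));D=np.load('pics/side12.npy');e=o["eef_pos"]
for v in [(261,406),(294,404),(278,405),(280,413),(265,414)]:
    u=(240+v[0]/4-.4,240+v[1]/4-.4)
    for z in (.081,.083): X=onplane("side",[u],z)[0];print(v,z,X.round(4),np.linalg.norm(X[:2]-e[:2]).round(4))
    print(" d",bydepth("side",[u],D)[0].round(4))
# nest symmetric check in side view: keeper top corners, and rail
b=cv2.imread('pics/side12.png')
cv2.imwrite('pics/c16.png',cv2.resize(b[325:395,280:345],None,fx=8.5,fy=8.5,interpolation=2))
# wrist12 check: plate edges for lateral centre
o=pickle.load(open('pics/wrist12.pkl','rb'))
g=cv2.cvtColor(cv2.imread('pics/wrist12.png'),6)
for n,u,z in [("TL",(222,19),.01),("TR",(413,21),.01),("scrL",(243,44),.01),("scrR",(391,45),.01),("L250",(235,250),.01),("R250",(401.5,250),.01),("blkL",(262,124),.03),("blkR",(372,124),.03),("stopL",(268,68),.034)]: print(n,onplane("wrist",[u],z,o)[0].round(4))
E
```

```text
(261, 406) 0.081 [ 0.499  -0.2823  0.081 ] 0.0657
(261, 406) 0.083 [ 0.4989 -0.2837  0.083 ] 0.067
 d [ 0.5038 -0.2348  0.0089]
(294, 404) 0.081 [ 0.5131 -0.2842  0.081 ] 0.0655
(294, 404) 0.083 [ 0.513  -0.2855  0.083 ] 0.0668
 d [ 0.5131 -0.2842  0.081 ]
(278, 405) 0.081 [ 0.5063 -0.2833  0.081 ] 0.0652
(278, 405) 0.083 [ 0.5061 -0.2846  0.083 ] 0.0665
 d [ 0.5063 -0.2836  0.0815]
(280, 413) 0.081 [ 0.5065 -0.2874  0.081 ] 0.0693
(280, 413) 0.083 [ 0.5063 -0.2887  0.083 ] 0.0706
 d [ 0.5063 -0.2889  0.0833]
(265, 414) 0.081 [ 0.5001 -0.2866  0.081 ] 0.0696
(265, 414) 0.083 [ 0.4999 -0.2879  0.083 ] 0.0709
 d [ 0.5049 -0.2404  0.0103]
TL [ 0.485 -0.093  0.01 ]
TR [ 0.5734 -0.104   0.01  ]
scrL [ 0.4931 -0.1052  0.01  ]
scrR [ 0.5624 -0.1135  0.01  ]
L250 [ 0.4716 -0.2069  0.01  ]
R250 [ 0.562  -0.2171  0.01  ]
blkL [ 0.4993 -0.1423  0.03  ]
blkR [ 0.548  -0.1478  0.03  ]
stopL [ 0.5058 -0.1197  0.034 ]
```

View pics/c16.png

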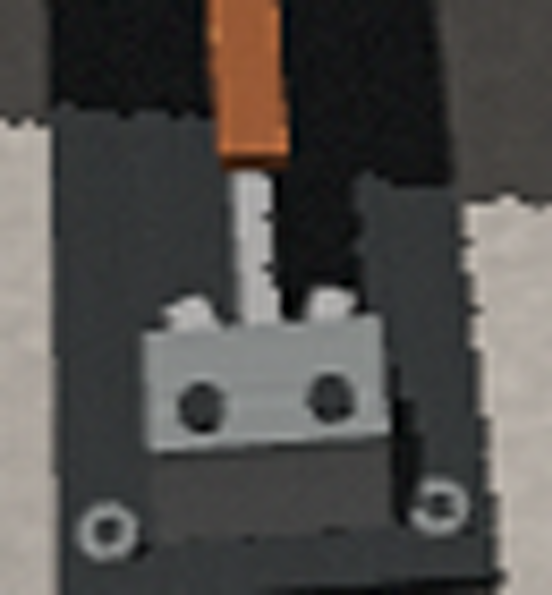

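Request:
step_arm([
  {"x": 0, "y": 0, "z": -1.5, "twist": 0, "jaw": 0.8},
  {"x": 0, "y": 0, "z": -3, "twist": 0, "jaw": 0.8},
  {"x": 0, "y": 0, "z": -3.8, "twist": 0, "jaw": 0.8},
  {"x": 0, "y": 0, "z": -4.2, "twist": 0, "jaw": 0.8},
  {"x": 0, "y": 0, "z": -4.2, "twist": 0, "jaw": 0.8},
  {"x": 0, "y": 0, "z": -4.2, "twist": 0, "jaw": 0.8},
])

```text
clock: 12.57
eef_pos: [0.5156, -0.219, -0.005]
tool_rot: [0.039, 0.706, -0.041, 0.706]
ft_force: [0.6, 0.3, -1.2]
grip_width: 0.0124
```

```bash
python3 snap.py 13 wrist side;  python3 - <<'E'
from h import *
import pickle
o=pickle.load(open('pics/wrist13.pkl','rb'));D=np.load('pics/wrist13.npy')
for r in range(10,440,60): print(r,(bydepth("wrist",[(317,r)],D,o)[0]).round(4))
b=cv2.imread('pics/side13.png')
cv2.imwrite('pics/c17.png',cv2.resize(b[325:395,280:345],None,fx=8.5,fy=8.5,interpolation=2))
D=np.load('pics/side13.npy')
for r in range(350,362): print(r,bydepth("side",[(310,r)],D)[0].round(4))
print(bot.get_obs()["ft_force"])
E
```

```text
12.5667 [ 0.5156 -0.219  -0.005 ] -6.45 0.01235281015119182
12.6167 [ 0.5159 -0.2192 -0.0048] -6.45 0.012404913803712357
10 [ 0.5276 -0.1141  0.0581]
70 [ 0.526  -0.1287  0.0568]
130 [ 0.5242 -0.1445  0.0553]
190 [ 0.5222 -0.1621  0.0537]
250 [ 0.52   -0.1816  0.0526]
310 [ 0.5173 -0.2052  0.0487]
370 [ 0.5143 -0.231   0.0476]
430 [ 0.5106 -0.2642  0.0436]
350 [ 0.5074 -0.2787  0.045 ]
351 [ 0.5073 -0.2791  0.0425]
352 [ 0.5069 -0.2813  0.0427]
353 [ 0.5066 -0.2825  0.0415]
354 [ 0.5064 -0.2836  0.0401]
355 [ 0.506  -0.2862  0.0411]
356 [ 0.5055 -0.2893  0.0428]
357 [ 0.5054 -0.2889  0.0389]
358 [ 0.5058 -0.285   0.0293]
359 [ 0.5054 -0.2873  0.0298]
360 [ 0.5049 -0.2908  0.0324]
361 [ 0.5047 -0.2917  0.0305]
[-0.13531014 -0.76680913 -1.448474  ]
```

View pics/c17.png

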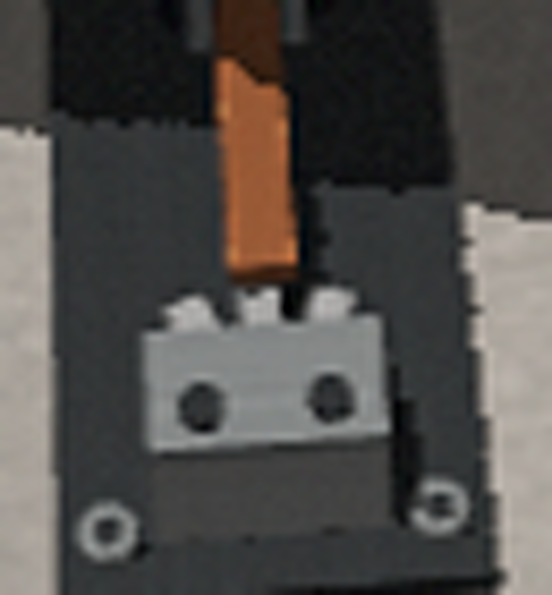

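Request:
step_arm([
  {"x": -0.03, "y": 0, "z": -0.15, "twist": 0, "jaw": 0.8},
  {"x": -0.09, "y": -0.5, "z": -0.15, "twist": 0, "jaw": 0.8},
  {"x": -0.14, "y": -1.0, "z": -0.15, "twist": 0, "jaw": 0.8},
  {"x": -0.2, "y": -1.5, "z": -0.15, "twist": 0, "jaw": 0.8},
  {"x": -0.26, "y": -2.0, "z": -0.15, "twist": 0, "jaw": 0.8},
  {"x": -0.26, "y": -2.0, "z": -0.15, "twist": 0, "jaw": 0.8},
  {"x": -0.26, "y": -2.0, "z": -0.15, "twist": 0, "jaw": 0.8},
])

```text
clock: 13.25
eef_pos: [0.5133, -0.2398, -0.0062]
tool_rot: [0.039, 0.706, -0.041, 0.706]
ft_force: [0.2, -0.0, -1.5]
grip_width: 0.0126
```

```bash
python3 snap.py 14 wrist side;  python3 - <<'E'
from h import *
import pickle
o=pickle.load(open('pics/wrist14.pkl','rb'));D=np.load('pics/wrist14.npy')
for r in range(10,440,60): print(r,(bydepth("wrist",[(317,r)],D,o)[0]).round(4))
b=cv2.imread('pics/side14.png')
cv2.imwrite('pics/c18.png',cv2.resize(b[325:395,280:345],None,fx=8.5,fy=8.5,interpolation=2))
print(bot.get_obs()["ft_force"])
E
```

```text
13.25 [ 0.5133 -0.2398 -0.0062] -6.5 0.012611322410992476
13.3 [ 0.5133 -0.2395 -0.0062] -6.48 0.012623871160120417
10 [ 0.5254 -0.1349  0.0572]
70 [ 0.5237 -0.1495  0.0566]
130 [ 0.5219 -0.1653  0.0541]
190 [ 0.5199 -0.1829  0.0523]
250 [ 0.5176 -0.2025  0.051 ]
310 [ 0.515  -0.2254  0.0485]
370 [ 0.512  -0.252   0.0462]
430 [ 0.5083 -0.284   0.0433]
[-0.03151001  0.37731816 -1.66613088]
```

View pics/c18.png

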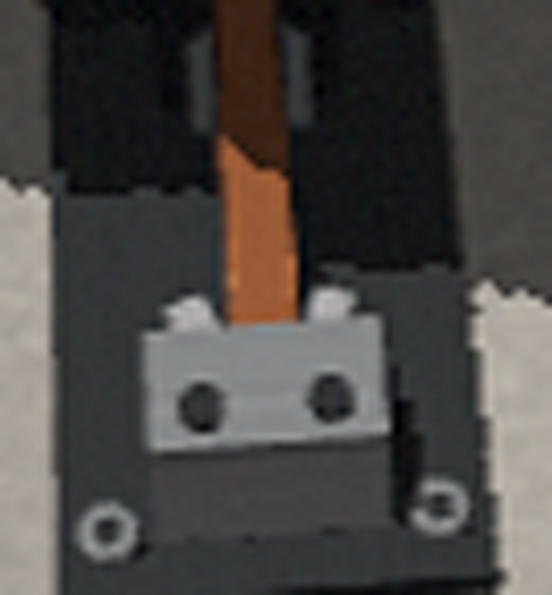

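View pics/wrist14.png

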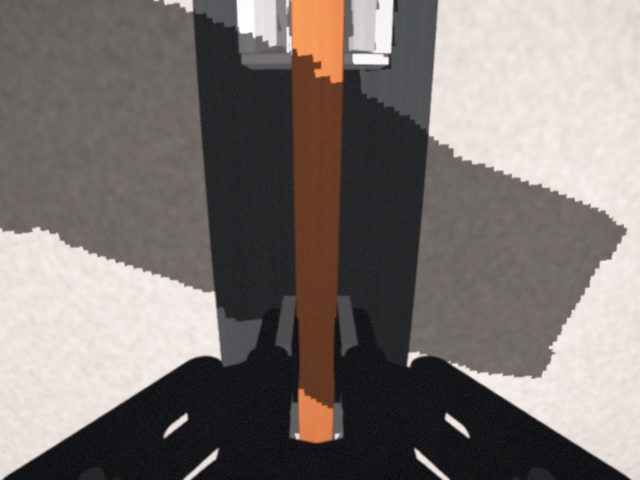

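Request:
step_arm([
  {"x": -0.03, "y": -0.2, "z": 0, "twist": 0, "jaw": 0.8},
  {"x": -0.05, "y": -0.4, "z": 0, "twist": 0, "jaw": 0.8},
  {"x": -0.07, "y": -0.6, "z": 0, "twist": 0, "jaw": 0.8},
  {"x": -0.07, "y": -0.6, "z": 0, "twist": 0, "jaw": 0.8},
  {"x": -0.07, "y": -0.6, "z": 0, "twist": 0, "jaw": 0.8},
])

```text
clock: 13.77
eef_pos: [0.5126, -0.2454, -0.0062]
tool_rot: [0.039, 0.706, -0.041, 0.706]
ft_force: [0.0, 0.7, -1.4]
grip_width: 0.0127
```

Request:
step_arm([
  {"x": -0.01, "y": -0.1, "z": 0, "twist": 0, "jaw": 0.8},
  {"x": -0.01, "y": -0.1, "z": 0, "twist": 0, "jaw": 0.8},
  {"x": -0.01, "y": -0.1, "z": 0, "twist": 0, "jaw": 0.8},
])

```text
clock: 14.02
eef_pos: [0.5125, -0.2456, -0.0063]
tool_rot: [0.039, 0.706, -0.041, 0.706]
ft_force: [0.1, 3.5, -1.3]
grip_width: 0.0122
```

```bash
python3 snap.py 15 wrist scene side;  python3 - <<'E'
from h import *
import pickle
a=cv2.imread('pics/scene15.png');b=cv2.imread('pics/side15.png')
cv2.imwrite('pics/c19.png',np.hstack([cv2.resize(a[150:240,260:350],(400,400),interpolation=2),cv2.resize(b[270:370,270:370],(400,400),interpolation=2)]))
o=pickle.load(open('pics/wrist15.pkl','rb'));D=np.load('pics/wrist15.npy')
for r in range(10,440,60): print(r,(bydepth("wrist",[(317,r)],D,o)[0]).round(4))
E
```

```text
14.0167 [ 0.5125 -0.2456 -0.0063] -6.44 0.012158314489625182
14.0667 [ 0.5125 -0.2456 -0.0063] -6.44 0.012452009664542442
14.1167 [ 0.5125 -0.2456 -0.0063] -6.43 0.012668317176991404
10 [ 0.5245 -0.1407  0.0566]
70 [ 0.5228 -0.1553  0.0554]
130 [ 0.521  -0.1712  0.0535]
190 [ 0.5191 -0.1886  0.0531]
250 [ 0.5168 -0.2086  0.0506]
310 [ 0.5142 -0.2314  0.0483]
370 [ 0.5112 -0.2582  0.0456]
430 [ 0.5075 -0.291   0.0421]
```

View pics/c19.png

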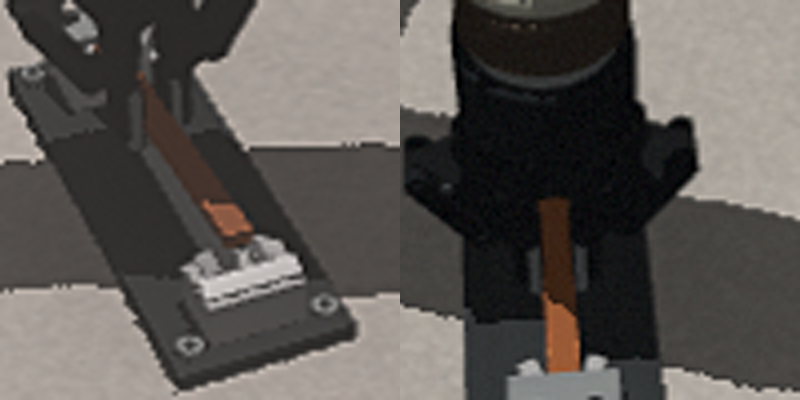

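Request:
step_arm([
  {"x": 0.015, "y": 0.15, "z": 0, "twist": 0, "jaw": 0.8},
  {"x": 0.015, "y": 0.15, "z": -0.1, "twist": 0, "jaw": 0.8},
  {"x": 0.015, "y": 0.15, "z": -0.2, "twist": 0, "jaw": 0.8},
  {"x": 0.015, "y": 0.15, "z": -0.3, "twist": 0, "jaw": 0.8},
  {"x": 0.015, "y": 0.15, "z": -0.4, "twist": 0, "jaw": 0.8},
  {"x": 0.015, "y": 0.15, "z": -0.4, "twist": 0, "jaw": 0.8},
])

```text
clock: 14.67
eef_pos: [0.513, -0.2445, -0.0099]
tool_rot: [0.039, 0.706, -0.041, 0.706]
ft_force: [-0.3, 1.6, 2.1]
grip_width: 0.0127
```

Request:
step_arm([
  {"x": 0, "y": 0.05, "z": -0.1, "twist": 0, "jaw": 0.8},
  {"x": 0, "y": 0.05, "z": -0.2, "twist": 0, "jaw": 0.8},
  {"x": 0, "y": 0.05, "z": -0.25, "twist": 0, "jaw": 0.8},
  {"x": 0, "y": 0.05, "z": -0.25, "twist": 0, "jaw": 0.8},
])

```text
clock: 15.0
eef_pos: [0.5131, -0.2443, -0.0121]
tool_rot: [0.038, 0.705, -0.041, 0.707]
ft_force: [-0.4, 0.4, 4.3]
grip_width: 0.0125
```

```bash
python3 snap.py 16 wrist;  python3 - <<'E'
from h import *
import pickle
o=pickle.load(open('pics/wrist16.pkl','rb'));D=np.load('pics/wrist16.npy')
for r in range(10,440,60): print(r,(bydepth("wrist",[(317,r)],D,o)[0]).round(4))
E
```

```text
15.0 [ 0.5131 -0.2443 -0.0121] -6.45 0.012523540724106828
10 [ 0.5252 -0.1379  0.0444]
70 [ 0.5235 -0.1534  0.0437]
130 [ 0.5216 -0.17    0.0443]
190 [ 0.5195 -0.188   0.0433]
250 [ 0.5173 -0.2075  0.0438]
310 [ 0.5147 -0.2301  0.0421]
370 [ 0.5119 -0.2554  0.0417]
430 [ 0.5084 -0.2858  0.0401]
```

View pics/wrist16.png

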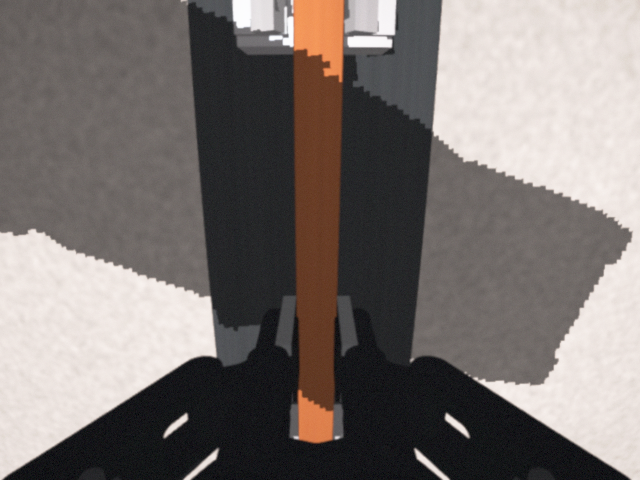

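Request:
step_arm([
  {"x": 0, "y": 0, "z": -0.1, "twist": 0, "jaw": 0.8},
  {"x": 0, "y": 0, "z": -0.2, "twist": 0, "jaw": 0.8},
  {"x": 0, "y": 0, "z": -0.25, "twist": 0, "jaw": 0.8},
  {"x": 0, "y": 0, "z": -0.25, "twist": 0, "jaw": 0.8},
])

```text
clock: 15.38
eef_pos: [0.5131, -0.2439, -0.0146]
tool_rot: [0.039, 0.705, -0.041, 0.707]
ft_force: [-0.9, 2.8, 5.0]
grip_width: 0.0124
```

```bash
python3 snap.py 17 wrist scene;  python3 - <<'E'
from h import *
import pickle
o=pickle.load(open('pics/wrist17.pkl','rb'));D=np.load('pics/wrist17.npy')
for r in range(10,440,60): print(r,(bydepth("wrist",[(317,r)],D,o)[0]).round(4))
a=cv2.imread('pics/scene17.png')
cv2.imwrite('pics/c20.png',cv2.resize(a[150:240,260:350],(600,600),interpolation=2))
E
```

```text
15.3833 [ 0.5131 -0.2439 -0.0146] -6.44 0.012400383317926245
15.4333 [ 0.5131 -0.2439 -0.0147] -6.44 0.012386116818499385
10 [ 0.5253 -0.1369  0.0385]
70 [ 0.5235 -0.1529  0.0394]
130 [ 0.5216 -0.1698  0.039 ]
190 [ 0.5195 -0.1881  0.0389]
250 [ 0.5172 -0.208   0.0391]
310 [ 0.5147 -0.23    0.0393]
370 [ 0.5118 -0.2556  0.0385]
430 [ 0.5087 -0.2836  0.0396]
```

View pics/c20.png

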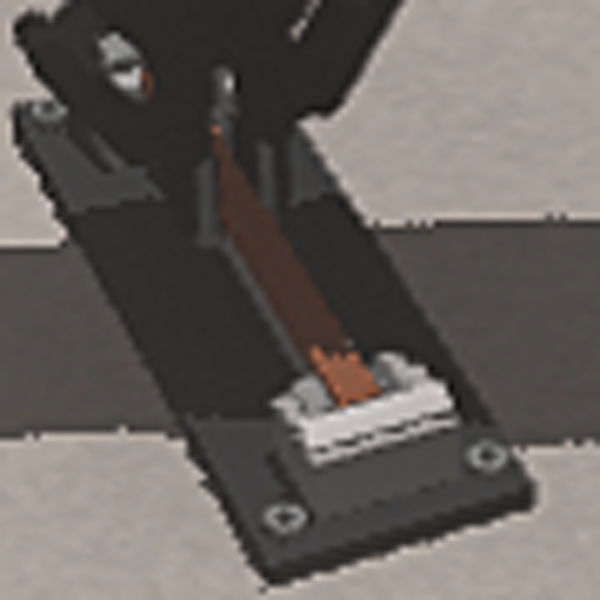

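Request:
step_arm([
  {"x": 0, "y": 0, "z": 0, "twist": 0, "jaw": 2.6},
  {"x": 0, "y": 0, "z": 0, "twist": 0, "jaw": 2.6},
  {"x": 0, "y": 0, "z": 0, "twist": 0, "jaw": 3.4},
  {"x": 0, "y": 0, "z": 0, "twist": 0, "jaw": 3.4},
  {"x": 0, "y": 0, "z": 1, "twist": 0, "jaw": 3.4},
  {"x": 0, "y": 0, "z": 3, "twist": 0, "jaw": 3.4},
  {"x": 0, "y": 2, "z": 6, "twist": 0, "jaw": 3.4},
  {"x": 0, "y": 4, "z": 10, "twist": 0, "jaw": 3.4},
  {"x": 0, "y": 4, "z": 12, "twist": 0, "jaw": 3.4},
  {"x": 0, "y": 4, "z": 12, "twist": 0, "jaw": 3.4},
])

```text
clock: 16.32
eef_pos: [0.5173, -0.2045, 0.1123]
tool_rot: [0.037, 0.702, -0.042, 0.71]
ft_force: [0.2, 0.5, 0.1]
grip_width: 0.0342
```

```bash
python3 snap.py 18 wrist scene side;  python3 - <<'E'
from h import *
a=cv2.imread('pics/scene18.png');b=cv2.imread('pics/side18.png')
cv2.imwrite('pics/c21.png',np.hstack([cv2.resize(a[150:240,260:350],(400,400),interpolation=2),cv2.resize(b[270:400,270:370],(400,520),interpolation=2)[:400]]))
E
```

```text
16.3167 [ 0.5173 -0.2045  0.1123] -6.35 0.03416661575189644
16.3667 [ 0.516  -0.2045  0.1096] -6.38 0.033949839114683356
16.4167 [ 0.5143 -0.2042  0.1073] -6.41 0.034082878617530364
```

View pics/wrist18.png

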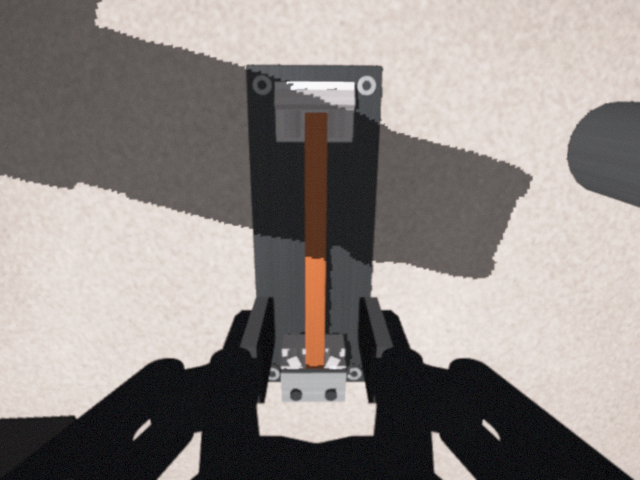

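View pics/c21.png

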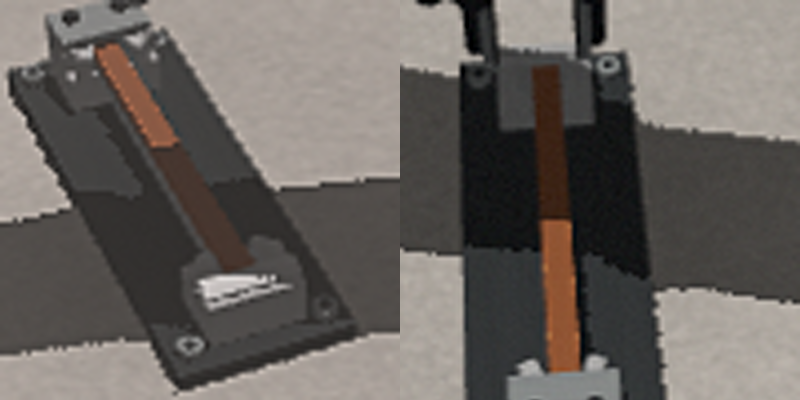

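Request:
step_arm([
  {"x": 0, "y": 0, "z": 0, "twist": 0, "jaw": 3.4},
  {"x": 0, "y": 0, "z": 0, "twist": 0, "jaw": 3.4},
  {"x": 0, "y": 0, "z": 0, "twist": 0, "jaw": 3.4},
  {"x": 0, "y": 0, "z": 0, "twist": 0, "jaw": 3.4},
])

```text
clock: 16.8
eef_pos: [0.5125, -0.204, 0.1046]
tool_rot: [0.039, 0.706, -0.041, 0.706]
ft_force: [0.4, -0.3, -0.1]
grip_width: 0.0341
```

```bash
python3 snap.py 19 wrist scene; python3 bar.py 19 295 340 90 375 0.038;  python3 - <<'E'
from h import *
import pickle
o=pickle.load(open('pics/wrist19.pkl','rb'));D=np.load('pics/wrist19.npy')
for r in range(115,370,25):
    print(r,np.median([bydepth("wrist",[(x,q)],D,o)[0] for x in range(311,320,2) for q in range(r,r+6)],0).round(4))
a=cv2.imread('pics/wrist19.png');cv2.imwrite('pics/c22.png',cv2.resize(a[60:160,240:400],(800,500),interpolation=2))
b=cv2.imread('pics/scene19.png');cv2.imwrite('pics/c23.png',cv2.resize(b[230:380,280:480],(800,600),interpolation=2))
E
```

```text
16.8 [ 0.5125 -0.204   0.1046] -6.46 0.03409005729116316
16.85 [ 0.5126 -0.204   0.1048] -6.46 0.033819267209705
(313, 114, 24, 261) ((324.4999694824219, 243.99996948242188), (259.99993896484375, 22.999996185302734), 90.0)
0.038 118 [ 0.5264 -0.1304] w 0.013
0.038 126 [ 0.5259 -0.135 ] w 0.0131
0.038 134 [ 0.5251 -0.1396] w 0.0125
0.038 142 [ 0.5246 -0.1442] w 0.0126
0.038 150 [ 0.5241 -0.149 ] w 0.0139
0.038 158 [ 0.5232 -0.1537] w 0.0146
0.038 166 [ 0.523  -0.1586] w 0.0141
0.038 174 [ 0.5225 -0.1635] w 0.0141
0.038 182 [ 0.522  -0.1684] w 0.0142
0.038 190 [ 0.5211 -0.1734] w 0.0137
0.038 198 [ 0.5209 -0.1785] w 0.0144
0.038 206 [ 0.52   -0.1835] w 0.0139
0.038 214 [ 0.5194 -0.1887] w 0.014
0.038 222 [ 0.5189 -0.194 ] w 0.014
0.038 230 [ 0.5183 -0.1993] w 0.0141
0.038 238 [ 0.5177 -0.2047] w 0.0142
0.038 246 [ 0.5168 -0.2101] w 0.0137
0.038 254 [ 0.5165 -0.2157] w 0.0131
0.038 262 [ 0.5159 -0.2213] w 0.0132
0.038 270 [ 0.5153 -0.227 ] w 0.0146
0.038 278 [ 0.5147 -0.2328] w 0.0147
0.038 286 [ 0.5141 -0.2387] w 0.0149
0.038 294 [ 0.5131 -0.2446] w 0.0143
0.038 302 [ 0.5124 -0.2507] w 0.0144
0.038 310 [ 0.5118 -0.2568] w 0.0145
0.038 318 [ 0.5111 -0.2631] w 0.0146
0.038 326 [ 0.5104 -0.2694] w 0.0147
0.038 334 [ 0.5094 -0.2759] w 0.0156
0.038 342 [ 0.5079 -0.2824] w 0.0143
0.038 350 [ 0.5072 -0.2891] w 0.0144
0.038 358 [ 0.5068 -0.2959] w 0.0138
0.038 366 [ 0.5061 -0.3029] w 0.0139
115 [ 0.5202 -0.1294  0.0382]
140 [ 0.5186 -0.1441  0.038 ]
165 [ 0.5169 -0.1601  0.0383]
190 [ 0.5151 -0.1755  0.0384]
215 [ 0.5132 -0.1913  0.0385]
240 [ 0.5113 -0.2083  0.0382]
265 [ 0.5093 -0.2256  0.0384]
290 [ 0.5072 -0.2439  0.0388]
315 [ 0.505  -0.2634  0.0384]
340 [ 0.5027 -0.2833  0.0386]
365 [ 0.5002 -0.305   0.0383]
```

View pics/c22.png

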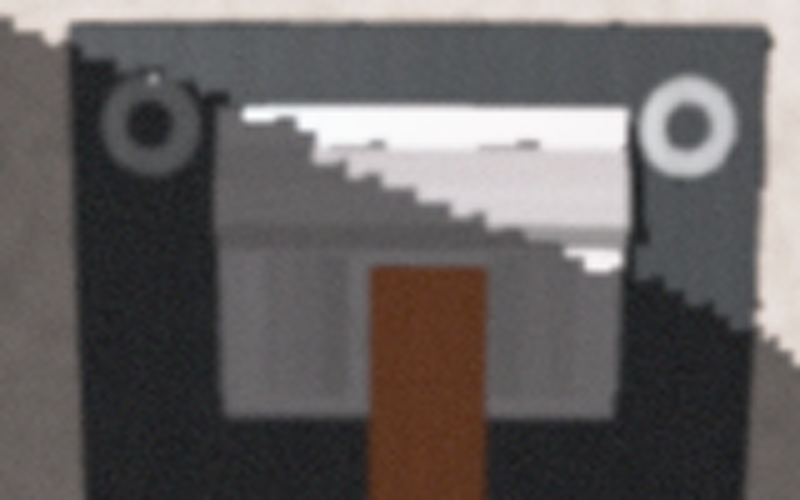

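View pics/c23.png

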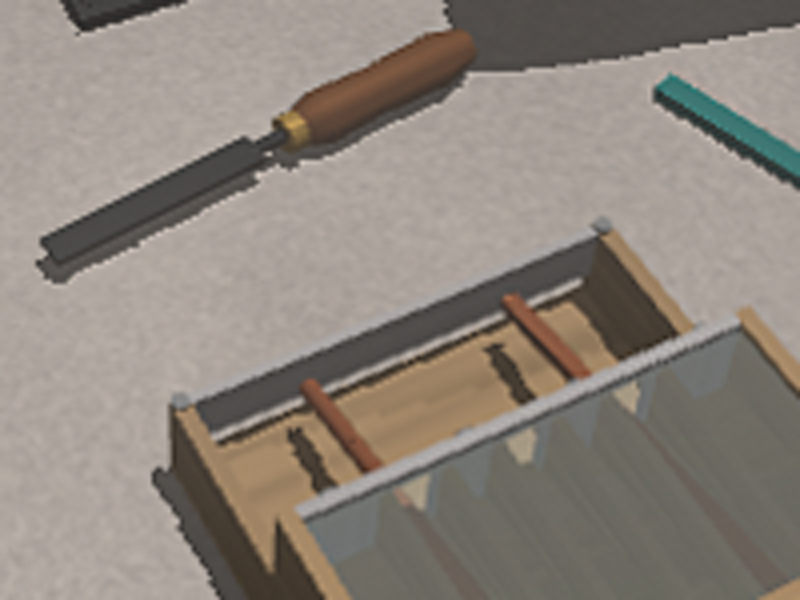

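```bash
python3 - <<'E'
from workcell import bot
print(bot.job_done()); o=bot.get_obs(); print(o["clock"],o["ft_force"])
E
```

```text
the job is handed in; nothing more can be done
None
the job is handed in; nothing more can be done
```

The flat bar is seated in the drilling nest and released, and I handed the job in at about 17 s of the 48 s allowed. No verdict came back.

**What I did:**
- I gripped the nose of the flat bar in the middle bay, lifted it over the stop rail and rested it there.
- I regripped it further back and drew it out through the slot.
- I carried it over the file to the nest and slid the nose under the keeper until it met the end stop (about 3.5 N), then backed off 1.3–1.5 mm.
- I lowered the other end until the bar lay flat, opened the fingers and moved clear.

**Last checks:**
- **Height and level:** the bar's top reads 0.038–0.039 m along its whole length (0.038 expected), so it is level.
- **Direction:** the bar lies at about 6.7° and the nest at about 6.5°, a difference of roughly 0.003 rad against the 0.025 allowed.
- **Centre:** it is within about 1 mm of the seat point I measured, and both ends lie between the stops.
- **Other things:** the rod, square bar and file look unmoved in the last picture. I kept away from the jar but did not measure it again at the end.
- **Contact:** the fingers were clear and the wrist force was near zero.

**What disagreed:**
- **Fingertips:** they are about 40 mm behind the reported TCP, not at it as the text says. My first grasp closed on air because of this; I confirmed the offset in two depth views and used it from then on.
- **Grip reading:** with the 14 mm bar held, the finger opening read about 12.5 mm.
- **Keeper block:** its front edge measured at about x = -66 in the nest, where I had expected -77. This did not affect the loading.

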